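Thread the guide rod into the drill-stand bracket and hold it for the clip

ROBOT

A 7-joint arm with a two-finger parallel gripper is mounted at the origin on the work surface. World frame = base frame: x ahead of the robot, y to its left, z up, the work surface at z = 0. Lengths are in m, angles in rad, forces in N, time in s.
With the tool pointing down it reaches from about 0.4 to 0.85 m from the base axis. Payload 6.9 kg.
Tool frame: the origin (TCP) lies between the finger pads; the fingertips stand 14 mm ahead of it and the grasp point (between the pads) lies 5 mm behind it (bot.finger_overhang is the distance from the TCP to the fingertips, in m); x points along the fingers, z is the direction in which the jaws open and shut, and the axes are right-handed (so a half turn about x gives the same grasp; the last joint's range is limited). The gripper opens to 85 mm and grips with 20 to 120 N. Pads are 22 mm wide; open, the fingers measure 114 mm over their backs; the gripper's body (76 mm by 85 mm) begins 54 mm behind the grasp point. The pads swing forward as they close: fully open they stand 13 mm farther back than shut.
Start: joints at [1.379, 0.507, -0.238, 1.5, 0.126, 1.149, -0.155], TCP at [0.183, -0.598, 0.245] pointing down, gripper open.
Joint ranges: [-3.08, 3.08], [-0.24, 2.05], [-1.43, 1.35], [0, 2.5], [-1.52, 4.66], [0.17, 1.96], [-2.89, 2.89]. Speed limits (rad/s): [2.39, 2.39, 3.14, 3.14, 3.14, 3.14, 3.14].

INTERFACE

Orientations are given as a unit quaternion [w, x, y, z].
In Python, from bench import bot gives the robot as it stands.
- The arm moves only by the tool step_arm, never from a script. Its argument "rows" is one flat list of numbers, 6 for each row, row after row: the shift along the tool's x, y, z normalised to -1 to 1, where 1 is 500 mm, then the turn, a rotation vector about the tool's x, y, z normalised to -1 to 1, where 1 is 90 degrees. A call has exactly 5 rows; each row shifts and turns the commanded pose from where the row before left it, along the tool's axes as they then stand; what a row does not reach is not made up. A row lasts 1/10 s, in which the tool goes at most 50 mm and 8.59 degrees, less where a joint would pass 70% of its speed; a pose out of reach is approached as far as the arm can. A call with a number of a shift or a turn outside -1 to 1 is refused whole. A call with a gripper value outside its range is refused whole. "jaw" is the opening, from -1 (shut) to 1 (fully open), set as the call begins (left out, the last holds). The fingers move at their own pace and stop on an object; "grip_force" is the grip in N (left out, the last holds). Time passes only in rows, so rows that do not move let the fingers close, or fill a call up. It gives the time, the measured TCP pose, the force and the opening at its end, in the units of the state.
- bot.read_state(): the state, without advancing time (a new reading comes with each control period).
- bot.get_image(name): name is "scene" or "side" or "wrist"; returns a dict with "pixels" (384x512x3 uint8, red, green, blue), "z_map" (384x512 float32, m along the optical axis (not along the pixel's ray), 0 where there is no reading), "mtx" (3x3 intrinsics, pixels), "R" (3x3) and "t" (3): a world point X has camera coordinates R X + t; the wrist camera has in their place "T_tool_cam" (4x4, takes a point from camera to tool coordinates, whose origin is the TCP and whose axes are the tool frame's). Camera axes: x right, y down, z forward; pixel columns grow to the right and rows downward; lengths in m; the calibration is good to about 2 mm. A picture is of the moment at which its call begins: read the wrist's pose just before it.
- bot.finish_job(): hands the job in, once; it reports no verdict.
Trained networks look in a picture, given as the dict that the camera call returned (one of the last four; its "shot" number tells which), for a name from the list of things; names that differ only in an ending like _2 or _b are one class to them, and where a whole thing is asked for, a point or a joint stands for the part that bears it (a point fixed in the world has none). Each returns a list of dicts, best first, with "confidence" (0 to 1); they miss things now and then, are a little off and sometimes report something else, mostly with a low value. They report only what shows in the picture. A call takes as long as a camera call. They do not tell look-alikes from the thing itself.
- bot.find_in(label, picture): "box" ([left, top, right, bottom] in pixels, round what is visible of it).
- bot.pinpoint(label, picture): "centre" ([column, row] in pixels: a listed point, or the origin of a listed thing).
The state is a dict: "time": time; "joint_positions": joint angles; "qvel": joint speeds; "effort": joint torques, N m; "eef_pos": TCP position; "ee_rot": TCP orientation; "contact_force": force on the tool from outside, world axes, zero at the start; "torque": the same for the moment, N m; "finger_gap": finger opening in m.
Only numpy, scipy, OpenCV 4.12 (cv2) and the standard library are available. Lean on these libraries where they do the work, as an engineer would, in place of code of your own. Each camera call takes 0.05 s, during which the arm holds its last target.

TASK

Lift the black dust cap off the bracket's upper bushing and set it down, open end down, inside the ring on the rubber parts mat, and let go of it. Then take the long guide rod from the wooden block, thread it from above down through the upper and then the lower bushing, and finish while still holding it there, with about 25 mm of the rod sticking out below the lower bushing and its tip clear of the base plate, so that a colleague can fit the clip. Leave the short pin, the hammer, the jar and the spanner where they are.

Things in the scene. Friction and masses are not known exactly. Their poses are not given: they have to be found in the camera images.
- cap_center (a point): centre of the black plastic dust cap: a cup turned upside down, 42 mm outside diameter, 34 mm high, closed on top, open below (inside 37 mm across, 30 mm deep), about 50 g. It stands loose over the collar of the upper bushing, on the bracket arm. The point is on its axis half-way up, 17 mm above its lower rim; z points up out of its closed top
- ring_center (a point): middle of the white painted ring (90 mm across) on a fixed flat grey rubber mat 130 x 130 x 3 mm. The point is on the mat's upper face; z up
- upper_bushing (a point): mouth of the fixed bracket's upper bushing: bore centre at the top of its brass collar, 127 mm above the table. Bore 16.4 mm; collar 28 mm across, 10 mm high, on the upper arm (46 mm wide along y, 12 mm thick, top face at 117 mm). z up along the bore, y across the arm, -x along the arm to the upright column (32 mm across, 80 mm from the bore, top at 126 mm). Bracket yaw varies
- lower_bushing (a point): bore centre at the underside of the lower bushing, straight below the upper one on the same axis, 55 mm above the table. Bore 16.4 mm through the lower arm (12 mm thick, 46 mm wide). 38 mm open gap between the two arms; below is open space down to the base plate, its top face 10 mm above the table. Axes as for the upper bushing
- guide_rod: long steel guide rod, 0.3 kg: round shaft 14 mm across, 140 mm long, with a 12 mm tapered nose (6 mm across at the tip); on top a round head 30 mm across, 30 mm high. Origin: centre of the tip (lower end); z from tip to head. Stands loose in a 60 mm deep, 16.4 mm wide hole of a fixed wooden block (64 x 165 x 70 mm high), tip 10 mm above the table, head 80 mm above the block
- guide_rod_head (a point): centre of the guide rod's head, on its axis 155 mm above the tip (15 mm above the head's underside); z from tip to head
- short_pin_head (a point): centre of the head of the short pin, a bystander that looks like the guide rod but has an 80 mm shaft; it stands in the other hole of the wooden block, 100 mm from the guide rod, head only 20 mm above the block. To be left alone
- hammer: hammer lying on the table beyond the bracket, 260 mm long, not part of the work; origin at its middle, underside
- jar: closed glass jar, 64 mm across, 85 mm high, standing on the table beyond the bracket, not part of the work; origin at the centre of its underside
- spanner: steel spanner, 180 mm long, lying on the table beyond the bracket, not part of the work; origin at its middle, underside
Things that resemble listed ones, but are neither listed nor needed, are in the scene too. What is shaped like the guide_rod but green is not meant.

How it is judged:
By the outcome, as a careful person would: the job done as asked, in the order asked, and still so for the second after the job is handed in, while the arm keeps its last pose, push and grip.
It also fails if it takes over 72 s, if anything falls off the work surface, if the arm or the gripper's body presses on something with over 40 N, if the wrist force passes 120 N, or if a joint passes its speed limit or range.

## Working session

There is one attempt and no reset: what is moved stays moved. The work goes in short steps, Python scripts to look and compute and a tool call to move; the robot and the scene stay as the last step left them, time stands still between calls to the robot, and variables do not carry over. Pictures are saved under pics/ and viewed, and the job is handed in when it is done.

Besides the shell and the picture viewer there is one more tool, called by a JSON object that holds its "api" and its "payload", one argument or row to a line. step_arm: Moves the arm, as the interface text tells. Its arguments: {"type":"object","properties":{"rows":{"type":"array","items":{"type":"number"}},"jaw":{"type":"number"},"grip_force":{"type":"number"}},"required":["rows"]}

```bash
ls; mkdir -p pics; cat > h.py <<'E'
import numpy as np,cv2
from bench import bot
from scipy.spatial.transform import Rotation as Ro
def rot(q): return Ro.from_quat([q[1],q[2],q[3],q[0]]).as_matrix()
def ext(im,st=None):
    if 'R' in im: 
        R=np.array(im['R']);t=np.array(im['t']);return R.T,-R.T@t
    T=np.array(im['T_tool_cam']);Rt=rot(st['ee_rot']);p=np.array(st['eef_pos'])
    return Rt@T[:3,:3],Rt@T[:3,3]+p
def ray(im,px,st=None):
    Rc,c=ext(im,st);d=np.linalg.inv(im['mtx'])@np.array([px[0],px[1],1.]);return c,Rc@d
def at_depth(im,px,st=None):
    u,v=int(round(px[0])),int(round(px[1]));z=im['z_map'][v,u];c,d=ray(im,px,st);return c+d*z
def at_z(im,px,z,st=None):
    c,d=ray(im,px,st);return c+d*(z-c[2])/d[2]
def cloud(im,st=None):
    z=im['z_map'];v,u=np.mgrid[0:z.shape[0],0:z.shape[1]]
    Rc,c=ext(im,st);K=im['mtx']
    P=np.stack([(u-K[0,2])/K[0,0]*z,(v-K[1,2])/K[1,1]*z,z],-1)
    W=P@Rc.T+c; W[z==0]=np.nan; return W
def proj(im,X,st=None):
    Rc,c=ext(im,st);p=im['mtx']@(Rc.T@(np.array(X)-c));return p[:2]/p[2]
def save(im,n,crop=None,s=1):
    p=im['pixels'][:,:,::-1]
    if crop: p=p[crop[1]:crop[3],crop[0]:crop[2]]
    cv2.imwrite('pics/'+n,cv2.resize(p,None,fx=s,fy=s,interpolation=cv2.INTER_CUBIC))
E
python3 - <<'E'
from h import *
import pickle
st=bot.read_state();print({k:np.round(v,3).tolist() for k,v in st.items()})
for n in ['scene','side','wrist']:
    im=bot.get_image(n); save(im,n+'0.png'); pickle.dump((im,st),open(n+'0.pkl','wb'))
    for l in ['cap_center','ring_center','upper_bushing','lower_bushing','guide_rod_head','guide_rod','short_pin_head','hammer','jar','spanner']:
        for r in bot.pinpoint(l,im)[:3]:
            print(n,l,np.round(r['centre'],1),round(r['confidence'],2),np.round(at_depth(im,r['centre'],st),3))
E
```

```text
pics
{'time': 0.0, 'joint_positions': [1.38, 0.508, -0.238, 1.501, 0.126, 1.149, -0.155], 'qvel': [0.001, -0.001, 0.002, 0.0, -0.0, -0.001, 0.0], 'effort': [0.0, -62.06, -2.186, -24.966, 0.013, 0.012, 0.0], 'eef_pos': [0.183, -0.597, 0.244], 'ee_rot': [0.568, 0.421, 0.569, -0.42], 'contact_force': [0.754, -0.101, 0.335], 'torque': [0.05, 0.03, 0.007], 'finger_gap': 0.085}
scene cap_center [270.3 173.7] 0.49 [ 0.569 -0.016  0.151]
scene ring_center [229.9 126.1] 0.7 [ 0.488 -0.32   0.005]
scene ring_center [187.8 198.7] 0.43 [ 0.755 -0.142  0.055]
scene upper_bushing [273.  174.8] 0.6 [ 0.565 -0.009  0.15 ]
scene lower_bushing [273.9 189.2] 0.76 [0.575 0.007 0.112]
scene guide_rod_head [382.5 211.9] 0.79 [0.438 0.238 0.163]
scene guide_rod_head [350.1 199. ] 0.61 [0.472 0.167 0.165]
scene guide_rod_head [415.8 237. ] 0.6 [0.431 0.328 0.168]
scene guide_rod [393.4 259.4] 0.82 [ 0.421  0.32  -0.001]
scene guide_rod [346.7 255.5] 0.69 [0.54  0.247 0.071]
scene guide_rod [338.4 225.5] 0.59 [0.465 0.159 0.002]
scene hammer [289.9 314. ] 0.86 [0.731 0.26  0.026]
scene jar [182.9 198.7] 0.72
[... 299 characters left out ...]
 0.003 0.061]
side lower_bushing [275.2 177. ] 0.19 [ 0.557 -0.004  0.146]
side guide_rod_head [354.4 257.8] 0.94 [0.418 0.343 0.166]
side guide_rod_head [320.7 207.9] 0.93 [0.463 0.171 0.165]
side guide_rod_head [340.2 229.4] 0.78 [0.43  0.241 0.158]
side guide_rod [315.6 265.4] 0.85 [0.466 0.16  0.005]
side guide_rod [339.  288.3] 0.74 [ 0.421  0.229 -0.003]
side guide_rod [341.7 319.4] 0.55 [ 0.427  0.323 -0.002]
side short_pin_head [295.1 170.5] 0.69 [ 0.493 -0.318  0.002]
side short_pin_head [300.6 285. ] 0.64 [0.513 0.354 0.113]
side hammer [192.5 297.2] 0.88 [ 0.734  0.257 -0.004]
side jar [206.3 193.5] 0.96 [ 0.75  -0.147  0.018]
side spanner [192.6 222.1] 0.81 [ 0.772 -0.017  0.006]
```

View pics/scene0.png

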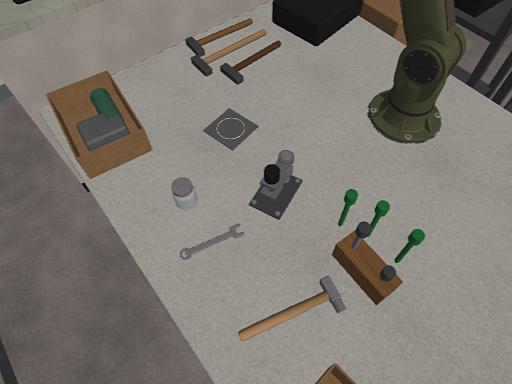

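View pics/side0.png

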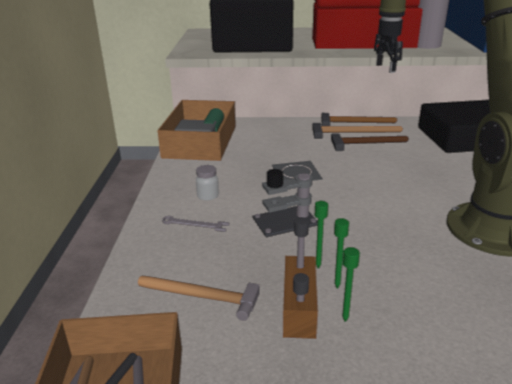

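View pics/wrist0.png

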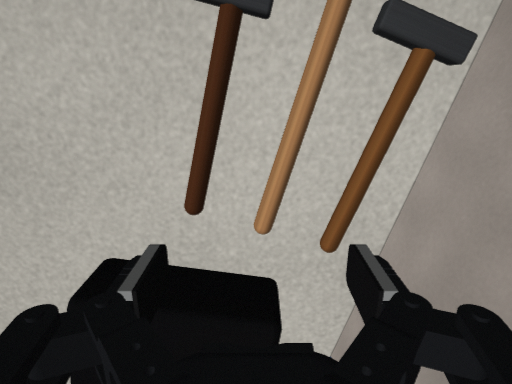

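```bash
python3 - <<'E'
from h import *
import pickle
for n in ['scene','side']:
    im,st=pickle.load(open(n+'0.pkl','rb')); W=cloud(im,st); px=im['pixels'].astype(int)
    def sel(lo,hi,nm,mask=None):
        m=np.all((W>lo)&(W<hi),-1)
        if mask is not None: m&=mask
        P=W[m]; 
        if len(P): print(n,nm,len(P),'med',np.round(np.median(P,0),4),'min',np.round(P.min(0),4),'max',np.round(P.max(0),4))
        return m
    sel([.5,-.06,.145],[.65,.06,.158],'captop')
    sel([.44,-.1,.12],[.6,.1,.135],'coltop')
    nong=(px[...,1]-px[...,0]<25)
    sel([.44,.15,.174],[.62,.5,.19],'rodheadtop',nong)
    sel([.44,.25,.112],[.62,.5,.123],'pinheadtop',nong)
    sel([.44,.15,.065],[.62,.5,.075],'blocktop',nong)
    sel([.4,-.45,-.02],[.62,-.2,.02],'mat',(px.sum(-1)>600))
    # plate corners
    for nm,z,box in [('base',.010,None)]: pass
im,st=pickle.load(open('scene0.pkl','rb'))
save(im,'c1.png',(215,130,435,310),3.4)
im,st=pickle.load(open('side0.pkl','rb'))
save(im,'c2.png',(240,150,380,340),3)
E
```

```text
scene captop 189 med [ 0.56   -0.0202  0.1508] min [ 0.538  -0.0416  0.1452] max [ 5.800e-01 -5.000e-04  1.541e-01]
scene coltop 214 med [ 0.4925 -0.0414  0.1245] min [ 0.4647 -0.0715  0.1201] max [5.797e-01 1.000e-04 1.348e-01]
scene rodheadtop 131 med [0.5089 0.2418 0.1794] min [0.4942 0.2284 0.1745] max [0.5223 0.2563 0.1819]
scene pinheadtop 146 med [0.5138 0.3417 0.1193] min [0.4989 0.327  0.1122] max [0.5277 0.3553 0.1227]
scene blocktop 1498 med [0.516  0.2929 0.0697] min [0.4577 0.1667 0.0652] max [0.5461 0.3748 0.075 ]
side captop 122 med [ 0.5574 -0.0181  0.1494] min [ 0.5377 -0.0412  0.1452] max [0.5771 0.0007 0.1521]
side coltop 194 med [ 0.5017 -0.0315  0.1241] min [ 0.4632 -0.0664  0.1202] max [0.5772 0.0008 0.1349]
side rodheadtop 122 med [0.5074 0.2444 0.1785] min [0.4923 0.226  0.1742] max [0.5217 0.2587 0.1806]
side pinheadtop 174 med [0.5119 0.345  0.1184] min [0.497  0.3265 0.1123] max [0.5263 0.3586 0.122 ]
side blocktop 1427 med [0.5111 0.3077 0.069 ] min [0.4551 0.1623 0.0651] max [0.5449 0.3763 0.075 ]
```

View pics/c1.png

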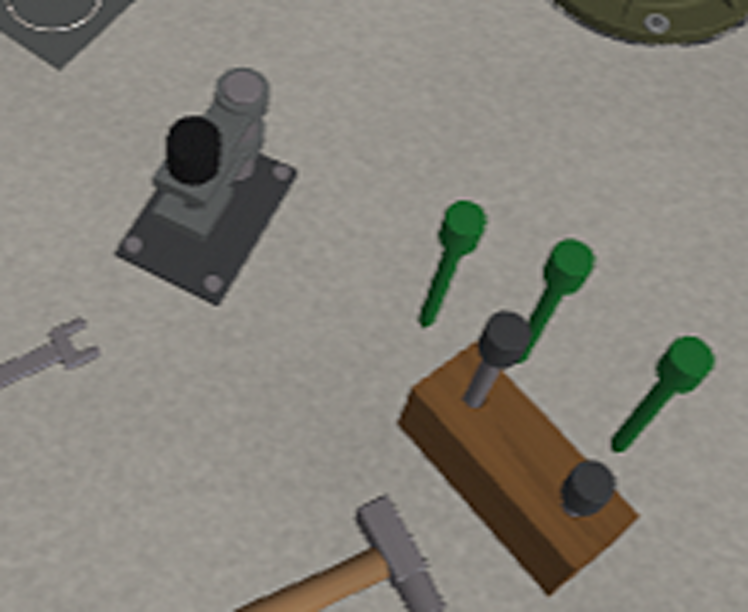

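View pics/c2.png

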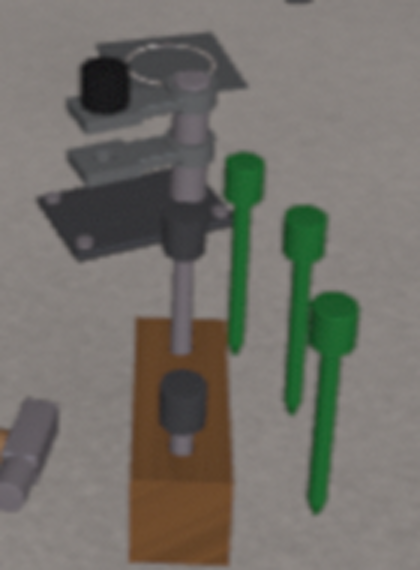

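```bash
cat >> h.py <<'E'
def plan(pos,zdir_deg=None,st=None,rows=5,maxs=.045):
    st=st or bot.read_state();R=rot(st['ee_rot']);p=np.array(st['eef_pos'])
    if zdir_deg is not None:
        a=np.deg2rad(zdir_deg);z=np.array([np.cos(a),np.sin(a),0]);x=np.array([0,0,-1.])
        Rt=np.stack([x,np.cross(z,x),z],1)
        rv=Ro.from_matrix(R.T@Rt).as_rotvec()
    else: rv=np.zeros(3)
    d=R.T@(np.array(pos)-p)
    n=max(np.linalg.norm(d)/maxs,np.rad2deg(np.linalg.norm(rv))/8)
    print('t %.2f p %s'%(st['time'],np.round(p,4)),'F',np.round(st['contact_force'],1),'gap %.4f'%st['finger_gap'],'zdir %.1f tilt %.2f'%(np.rad2deg(np.arctan2(R[1,2],R[0,2])),np.rad2deg(np.arccos(-R[2,0]))))
    print('world d mm',np.round((np.array(pos)-p)*1000,1),'tool d mm',np.round(d*1000,1),'units',np.round(d/.5,4),'rotdeg',np.round(np.rad2deg(rv),2),'units',np.round(rv/(np.pi/2),4),'minrows %.1f'%n)
E
python3 - <<'E'
from h import *
import pickle
st=bot.read_state();print(np.round(rot(st['ee_rot']),3))
print(ext(pickle.load(open('wrist0.pkl','rb'))[0],st), pickle.load(open('wrist0.pkl','rb'))[0]['T_tool_cam'])
for n,px in [('scene',(230,127)),('side',(295.5,172))]:
    im,_=pickle.load(open(n+'0.pkl','rb'));print(at_z(im,px,.003), proj(im,[.489,-.32,.003]))
for a in (113,-67): plan([.5585,-.02,.26],a)
E
```

```text
[[-0.     0.956  0.292]
 [ 0.     0.292 -0.956]
 [-1.    -0.    -0.   ]]
(array([[ 2.92694273e-01, -9.09134694e-01, -2.96317686e-01],
       [-9.56205620e-01, -2.78588719e-01, -8.97726993e-02],
       [-9.35289204e-04,  3.09616592e-01, -9.50861026e-01]]), array([ 0.25940376, -0.57518395,  0.37443267])) [[ 8.83961108e-04 -3.09582900e-01  9.50872045e-01 -1.29164010e-01]
 [ 2.55511914e-04 -9.50872316e-01 -3.09583226e-01  7.98618784e-02]
 [ 9.99999577e-01  5.16618668e-04 -7.61432027e-04  9.18831212e-04]
 [ 0.00000000e+00  0.00000000e+00  0.00000000e+00  1.00000000e+00]]
[ 0.48942978 -0.31882252  0.003     ] [229.89596828 126.72536983]
[ 0.49203855 -0.30538323  0.003     ] [296.27493074 169.84961605]
t 1.65 p [ 0.1828 -0.5977  0.2453] F [-0.  -0.5 -0.3] gap 0.0854 zdir -73.0 tilt 0.00
world d mm [375.7 577.7  14.7] tool d mm [ -14.7  528.2 -442.5] units [-0.0294  1.0565 -0.885 ] rotdeg [174.   0.   0.] units [1.9334e+00 0.0000e+00 1.0000e-04] minrows 21.8
t 1.65 p [ 0.1828 -0.5977  0.2453] F [-0.  -0.5 -0.3] gap 0.0854 zdir -73.0 tilt 0.00
world d mm [375.7 577.7  14.7] tool d mm [ -14.7  528.2 -442.5] units [-0.0294  1.0565 -0.885 ] rotdeg [-6. -0.  0.] units [-0.0666 -0.      0.    ] minrows 15.3
```

{"api": "step_arm", "payload": {
  "rows": [-0.006,0.069,-0.058,0,0,0,-0.006,0.069,-0.058,0,0,0,-0.006,0.069,-0.058,0,0,0,-0.006,0.069,-0.058,0,0,0,-0.006,0.069,-0.058,0,0,0],
  "jaw": 1
}}

```text
time: 2.15
eef_pos: [0.3061, -0.407, 0.2606]
ee_rot: [0.569, 0.421, 0.568, -0.421]
contact_force: [1.5, -0.6, 0.2]
finger_gap: 0.0853
```

{"api": "step_arm", "payload": {
  "rows": [0,0.069,-0.058,0,0,0,0,0.069,-0.058,0,0,0,0,0.069,-0.058,0,0,0,0,0.069,-0.058,0,0,0,0,0.069,-0.058,0,0,0]
}}

```text
time: 2.65
eef_pos: [0.4287, -0.2179, 0.2606]
ee_rot: [0.569, 0.421, 0.568, -0.421]
contact_force: [0.7, -0.9, 0.3]
finger_gap: 0.0852
```

{"api": "step_arm", "payload": {
  "rows": [0,0.069,-0.058,0,0,0,0,0.069,-0.058,0,0,0,0,0.06,-0.05,0,0,0,0,0.03,-0.025,-0.0666,0,0,0,0,0,0,0,0]
}}

```text
time: 3.15
eef_pos: [0.5105, -0.0912, 0.2604]
ee_rot: [0.591, 0.389, 0.591, -0.387]
contact_force: [0.2, -0.5, -0.3]
finger_gap: 0.0855
```

```bash
python3 - <<'E'
from h import *
import pickle
plan([.5585,-.02,.19],-67)
st=bot.read_state();im=bot.get_image('wrist');save(im,'w1.png');pickle.dump((im,st),open('w1.pkl','wb'))
W=cloud(im,st)
m=np.all((W>[.5,-.06,.143])&(W<[.62,.02,.158]),-1);P=W[m];print(len(P),np.median(P,0),P.min(0),P.max(0))
print(proj(im,[.5585,-.02,.151],st))
E
```

```text
t 3.15 p [ 0.5105 -0.0912  0.2604] F [ 0.2 -0.5 -0.3] gap 0.0855 zdir -66.5 tilt 0.12
world d mm [ 48.   71.2 -70.4] tool d mm [ 70.6  72.3 -46.1] units [ 0.1412  0.1446 -0.0922] rotdeg [ 0.47 -0.07 -0.1 ] units [ 0.0052 -0.0007 -0.0012] minrows 2.5
2579 [ 0.55921634 -0.02370681  0.15161234] [ 0.5377137  -0.04447261  0.14302334] [ 0.57932315 -0.00273396  0.15402161]
[194.06485933  96.22933702]
```

View pics/w1.png

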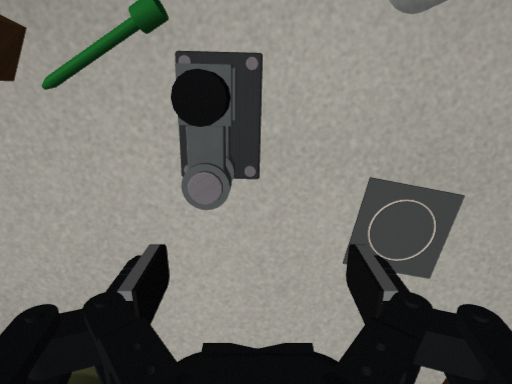

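{"api": "step_arm", "payload": {
  "rows": [0,0.05,-0.03,0,0,0,0,0.05,-0.03,0,0,0,0,0.043,-0.0286,0.005,0,0,0.07,0,0,0,0,0,0.07,0,0,0,0,0]
}}

```text
time: 3.7
eef_pos: [0.558, -0.027, 0.1902]
ee_rot: [0.589, 0.394, 0.587, -0.393]
contact_force: [-0.3, -1.0, 0.0]
finger_gap: 0.0854
```

```bash
python3 - <<'E'
from h import *
import pickle
plan([.5585,-.022,.137],-67)
im,st=pickle.load(open('w1.pkl','rb'));print('ring',at_z(im,(402,230),.003,st),'cap',at_z(im,(200,97),.151,st))
E
```

```text
t 3.70 p [ 0.558  -0.027   0.1902] F [-0.3 -1.   0. ] gap 0.0854 zdir -67.6 tilt 0.15
world d mm [  0.5   5.  -53.2] tool d mm [53.2  2.2 -4.5] units [ 0.1064  0.0044 -0.009 ] rotdeg [-0.6   0.1  -0.12] units [-0.0066  0.0011 -0.0013] minrows 1.2
ring [ 0.49036236 -0.31707926  0.003     ] cap [ 0.55973702 -0.02422358  0.151     ]
```

{"api": "step_arm", "payload": {
  "rows": [0.036,0.003,-0.006,-0.005,0,0,0.036,0,0,0,0,0,0.034,0,0,0,0,0,0,0,0,0,0,0,0,0,0,0,0,0]
}}

```text
time: 4.2
eef_pos: [0.5575, -0.024, 0.1376]
ee_rot: [0.589, 0.391, 0.589, -0.391]
contact_force: [0.3, 0.7, 0.6]
finger_gap: 0.0856
```

```bash
python3 - <<'E'
from h import *
plan([.5585,-.022,.137],-67)
im=bot.get_image('side');save(im,'s1.png',(200,120,360,240),4)
im=bot.get_image('wrist');save(im,'w2.png')
E
```

```text
t 4.20 p [ 0.5575 -0.024   0.1376] F [0.3 0.7 0.6] gap 0.0856 zdir -67.1 tilt 0.04
world d mm [ 1.   2.  -0.6] tool d mm [ 0.6  1.7 -1.4] units [ 0.0011  0.0033 -0.0029] rotdeg [-0.14  0.02  0.04] units [-0.0015  0.0002  0.0004] minrows 0.1
```

View pics/s1.png

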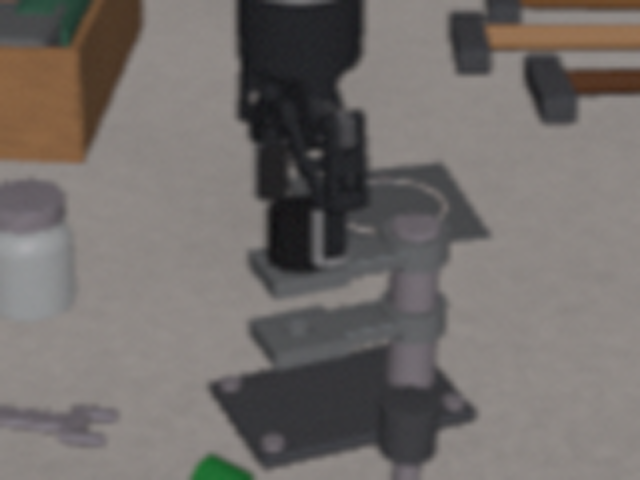

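View pics/w2.png

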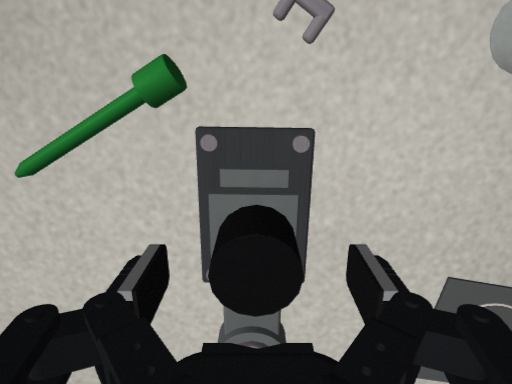

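```bash
python3 - <<'E'
from h import *
im=bot.get_image('side');st=bot.read_state();W=cloud(im)
R=rot(st['ee_rot']);T=(W-np.array(st['eef_pos']))@R
m=(np.abs(T[...,1])<.03)&(np.abs(T[...,2])>.038)&(np.abs(T[...,2])<.06)&(T[...,0]>-.05)&(T[...,0]<.06)
P=T[m];print(len(P),P.min(0),P.max(0))
h=np.histogram(P[:,0],np.arange(-.05,.06,.005));print(h)
E
```

```text
292 [-0.04997269 -0.01164697 -0.05973874] [0.00293495 0.01330594 0.05513293]
(array([23, 19, 20, 30, 36, 33, 33, 30, 33, 26,  9,  0,  0,  0,  0,  0,  0,
        0,  0,  0,  0]), array([-5.00000000e-02, -4.50000000e-02, -4.00000000e-02, -3.50000000e-02,
       -3.00000000e-02, -2.50000000e-02, -2.00000000e-02, -1.50000000e-02,
       -1.00000000e-02, -5.00000000e-03, -2.77555756e-17,  5.00000000e-03,
        1.00000000e-02,  1.50000000e-02,  2.00000000e-02,  2.50000000e-02,
        3.00000000e-02,  3.50000000e-02,  4.00000000e-02,  4.50000000e-02,
        5.00000000e-02,  5.50000000e-02]))
```

{"api": "step_arm", "payload": {
  "rows": [0.006,0.003,-0.002,0,0,0,0,0,0,0,0,0,0,0,0,0,0,0,0,0,0,0,0,0,0,0,0,0,0,0],
  "jaw": -1,
  "grip_force": 35
}}

```text
time: 4.85
eef_pos: [0.5588, -0.0211, 0.1346]
ee_rot: [0.59, 0.39, 0.59, -0.39]
contact_force: [-0.8, 0.3, 4.4]
finger_gap: 0.041
```

{"api": "step_arm", "payload": {
  "rows": [0,0,0,0,0,0,0,0,0,0,0,0,-0.02,0,0,0,0,0,-0.04,0,0,0,0,0,-0.06,0,0,0,0,0]
}}

```text
time: 5.35
eef_pos: [0.5577, -0.0214, 0.1939]
ee_rot: [0.589, 0.39, 0.591, -0.391]
contact_force: [0.0, 0.4, -0.6]
finger_gap: 0.0412
```

```bash
python3 - <<'E'
from h import *
plan([.490,-.319,.15],-67)
im=bot.get_image('side');save(im,'s2.png',(200,120,360,240),4)
E
```

```text
t 5.35 p [ 0.5577 -0.0214  0.1939] F [ 0.   0.4 -0.6] gap 0.0412 zdir -67.0 tilt 0.20
world d mm [ -67.7 -297.6  -43.9] tool d mm [  44.1 -178.5  247.6] units [ 0.0882 -0.357   0.4952] rotdeg [ 0.01 -0.09  0.17] units [ 0.0001 -0.001   0.0019] minrows 6.9
```

View pics/s2.png

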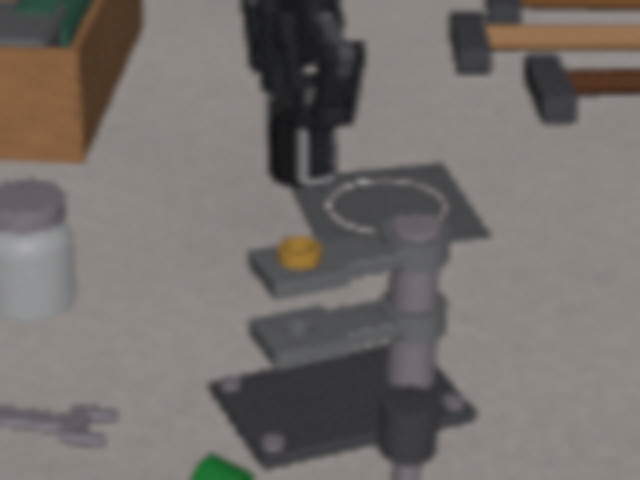

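{"api": "step_arm", "payload": {
  "rows": [0,-0.0446,0.062,0,0,0,0,-0.0446,0.062,0,0,0,0,-0.0446,0.062,0,0,0,0,-0.0446,0.062,0,0,0,0,-0.0446,0.062,0,0,0]
}}

```text
time: 5.9
eef_pos: [0.5162, -0.2089, 0.1947]
ee_rot: [0.59, 0.39, 0.59, -0.39]
contact_force: [0.7, 0.8, -1.1]
finger_gap: 0.0408
```

{"api": "step_arm", "payload": {
  "rows": [0.02,-0.0446,0.062,0,0,0,0.05,-0.0446,0.062,0,0,0,0.06,-0.0446,0.062,0,0,0,0.06,0,0,0,0,0,0.06,0,0,0,0,0]
}}

```text
time: 6.4
eef_pos: [0.4906, -0.3212, 0.0683]
ee_rot: [0.589, 0.391, 0.589, -0.391]
contact_force: [1.0, 0.1, -0.6]
finger_gap: 0.0413
```

```bash
python3 - <<'E'
from h import *
import pickle
plan([.490,-.318,.0215],-67)
st=bot.read_state();im=bot.get_image('wrist');save(im,'w3.png');pickle.dump((im,st),open('w3.pkl','wb'))
E
```

```text
t 6.40 p [ 0.4906 -0.3212  0.0683] F [ 1.   0.1 -0.6] gap 0.0413 zdir -67.2 tilt 0.03
world d mm [ -0.6   3.2 -46.8] tool d mm [46.8  0.7 -3.2] units [ 0.0936  0.0014 -0.0065] rotdeg [-0.2   0.03 -0.  ] units [-0.0022  0.0004 -0.    ] minrows 1.0
```

View pics/w3.png

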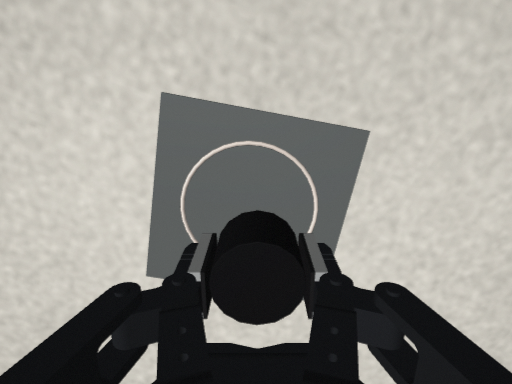

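{"api": "step_arm", "payload": {
  "rows": [0.04,0,-0.006,0,0,0,0.03,0,0,0,0,0,0.014,0,0,0,0,0,0.006,0,0,0,0,0,0,0,0,0,0,0]
}}

```text
time: 6.95
eef_pos: [0.4905, -0.3165, 0.0248]
ee_rot: [0.59, 0.39, 0.59, -0.39]
contact_force: [-0.2, 0.2, -1.0]
finger_gap: 0.041
```

```bash
python3 - <<'E'
from h import *
plan([.490,-.318,.0206],-67)
im=bot.get_image('side');save(im,'s3.png',(240,110,360,200),5)
E
```

```text
t 6.95 p [ 0.4905 -0.3165  0.0248] F [-0.2  0.2 -1. ] gap 0.0410 zdir -67.0 tilt 0.02
world d mm [-0.5 -1.5 -4.2] tool d mm [ 4.2 -1.   1.2] units [ 0.0083 -0.0021  0.0023] rotdeg [ 0.01  0.02 -0.01] units [ 0.0001  0.0002 -0.0001] minrows 0.1
```

View pics/s3.png

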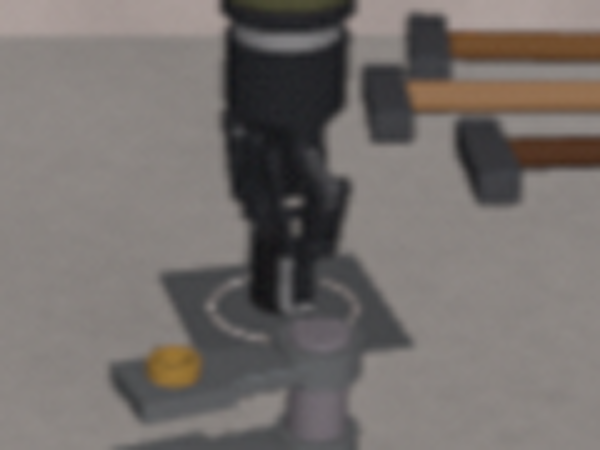

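{"api": "step_arm", "payload": {
  "rows": [0.003,0,0.002,0,0,0,0.002,0,0,0,0,0,0.002,0,0,0,0,0,0,0,0,0,0,0,0,0,0,0,0,0]
}}

```text
time: 7.5
eef_pos: [0.4906, -0.3174, 0.0208]
ee_rot: [0.59, 0.39, 0.59, -0.39]
contact_force: [0.6, 0.2, 0.1]
finger_gap: 0.0409
```

{"api": "step_arm", "payload": {
  "rows": [0.002,0,0,0,0,0,0,0,0,0,0,0,0,0,0,0,0,0,0,0,0,0,0,0,0,0,0,0,0,0]
}}

```text
time: 8.0
eef_pos: [0.4906, -0.3174, 0.0206]
ee_rot: [0.59, 0.39, 0.589, -0.39]
contact_force: [-1.1, 0.9, 7.9]
finger_gap: 0.0414
```

{"api": "step_arm", "payload": {
  "rows": [0,0,0,0,0,0,0,0,0,0,0,0,0,0,0,0,0,0,0,0,0,0,0,0,0,0,0,0,0,0],
  "jaw": 1
}}

```text
time: 8.5
eef_pos: [0.4906, -0.3174, 0.0197]
ee_rot: [0.59, 0.39, 0.59, -0.39]
contact_force: [0.4, -0.4, 0.1]
finger_gap: 0.0857
```

{"api": "step_arm", "payload": {
  "rows": [-0.03,0,0,0,0,0,-0.06,0,0,0,0,0,-0.09,0,0,0,0,0,-0.09,0,0,0,0,0,-0.09,0,0,0,0,0]
}}

```text
time: 9.0
eef_pos: [0.4903, -0.3171, 0.2015]
ee_rot: [0.59, 0.39, 0.59, -0.39]
contact_force: [1.3, -0.5, -1.0]
finger_gap: 0.0855
```

```bash
python3 - <<'E'
from h import *
import pickle
st=bot.read_state();im=bot.get_image('wrist');save(im,'w4.png');pickle.dump((im,st),open('w4.pkl','wb'))
im=bot.get_image('side');save(im,'s4.png',(240,110,360,200),5)
plan([.558,-.020,.30],-67)
plan([.508,.243,.30],-67)
E
```

```text
t 9.10 p [ 0.4936 -0.3185  0.2061] F [ 0.8 -0.2 -0.7] gap 0.0857 zdir -67.0 tilt 0.61
world d mm [ 64.4 298.5  93.9] tool d mm [ -94.9  176.5 -248.8] units [-0.1898  0.353  -0.4975] rotdeg [-0.01  0.49 -0.36] units [-0.0001  0.0055 -0.004 ] minrows 7.1
t 9.10 p [ 0.4936 -0.3185  0.2061] F [ 0.8 -0.2 -0.7] gap 0.0857 zdir -67.0 tilt 0.61
world d mm [ 14.4 561.5  93.9] tool d mm [ -96.8  233.2 -510.4] units [-0.1936  0.4664 -1.0208] rotdeg [-0.01  0.49 -0.36] units [-0.0001  0.0055 -0.004 ] minrows 12.7
```

View pics/w4.png

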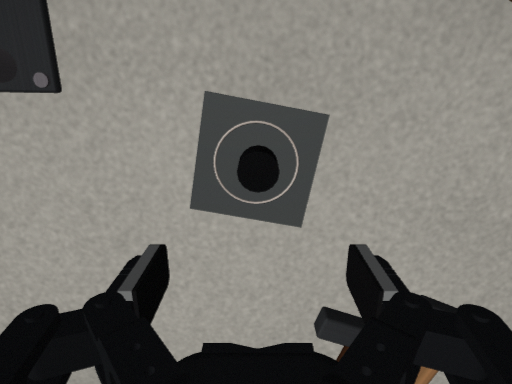

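{"api": "step_arm", "payload": {
  "rows": [-0.03,0.041,-0.0615,0,0,0,-0.03,0.041,-0.0615,0,0,0,-0.03,0.041,-0.0615,0,0,0,-0.02,0.041,-0.0615,0,0,0,-0.02,0.041,-0.0615,0,0,0]
}}

```text
time: 9.6
eef_pos: [0.5248, -0.1344, 0.265]
ee_rot: [0.59, 0.39, 0.59, -0.39]
contact_force: [0.4, -0.0, -0.2]
finger_gap: 0.0855
```

{"api": "step_arm", "payload": {
  "rows": [-0.01,0.041,-0.0615,0,0,0,-0.01,0.041,-0.0615,0,0,0,0,0.041,-0.0615,0,0,0,0,0,0,0,0,0,0,0,0,0,0,0]
}}

```text
time: 10.1
eef_pos: [0.5453, -0.0261, 0.2744]
ee_rot: [0.59, 0.389, 0.59, -0.39]
contact_force: [-1.2, -1.3, -0.6]
finger_gap: 0.0857
```

```bash
python3 - <<'E'
from h import *
import pickle
st=bot.read_state();im=bot.get_image('wrist');save(im,'w5.png');pickle.dump((im,st),open('w5.pkl','wb'))
for l in ['upper_bushing','lower_bushing']:
    for r in bot.pinpoint(l,im): print(l,r['centre'],r['confidence'],at_z(im,r['centre'],.127,st))
sc=bot.get_image('scene');pickle.dump(sc,open('sc5.pkl','wb'));save(sc,'sc5.png')
plan([.508,.243,.30],-67)
E
```

```text
upper_bushing [257.3, 157.6] 0.91 [ 0.56144221 -0.02001414  0.127     ]
lower_bushing [256.1, 147.2] 0.97 [ 0.56982033 -0.01525544  0.127     ]
t 10.30 p [ 0.5452 -0.0284  0.2744] F [-0.3  0.3 -1.5] gap 0.0855 zdir -67.1 tilt 0.05
world d mm [-37.2 271.4  25.6] tool d mm [ -25.7   71.1 -264.6] units [-0.0514  0.1423 -0.5292] rotdeg [-0.14  0.02  0.04] units [-0.0015  0.0002  0.0005] minrows 6.1
```

View pics/w5.png

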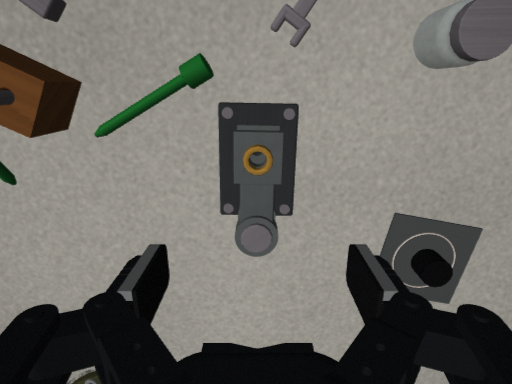

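```bash
cat >> h.py <<'E'
def brass(im,st=None,roi=None):
    hsv=cv2.cvtColor(im['pixels'],cv2.COLOR_RGB2HSV)
    m=((hsv[...,0]>15)&(hsv[...,0]<28)&(hsv[...,1]>150)&(hsv[...,2]>90)).astype(np.uint8)
    if roi is not None:
        k=np.zeros_like(m);k[roi[1]:roi[3],roi[0]:roi[2]]=1;m&=k
    n,l,s,c=cv2.connectedComponentsWithStats(m)
    if n<2: return None
    i=1+np.argmax(s[1:,4]);cn,_=cv2.findContours((l==i).astype(np.uint8),cv2.RETR_EXTERNAL,cv2.CHAIN_APPROX_NONE)
    e=cv2.fitEllipse(cv2.convexHull(max(cn,key=len)));return s[i],e
E
python3 - <<'E'
from h import *
import pickle
im,st=pickle.load(open('w5.pkl','rb'))
b=brass(im);print(b, at_z(im,b[1][0],.126,st));save(im,'w5c.png',(200,100,320,260),4)
for z in (.127,): 
  W=cloud(im,st);m=np.all((W>[.53,-.05,.1225])&(W<[.59,.01,.131]),-1);P=W[m];print(len(P),P.mean(0),P.min(0),P.max(0),(P.max(0)+P.min(0))/2)
sc=pickle.load(open('sc5.pkl','rb'));b=brass(sc,roi=(240,150,310,220));print(b)
if b: print(at_z(sc,b[1][0],.124))
si=bot.get_image('side');b=brass(si,roi=(240,150,310,220));print(b,b and at_z(si,b[1][0],.124))
pickle.dump(si,open('si5.pkl','wb'))
st=bot.read_state();print(st['eef_pos'])
E
```

```text
(array([243, 146,  29,  29, 410], dtype=int32), ((257.189697265625, 159.82803344726562), (28.44635581970215, 29.358123779296875), 135.2733154296875)) [ 0.55927657 -0.02082914  0.126     ]
468 [ 0.55971332 -0.02109357  0.12713088] [ 0.54532669 -0.03470883  0.12253197] [ 0.57302028 -0.0078326   0.12971685] [ 0.55917348 -0.02127071  0.12612441]
(array([267, 173,  10,  10,  51], dtype=int32), ((271.6636047363281, 177.2832489013672), (9.013107299804688, 9.511212348937988), 35.80992889404297))
[ 0.56115692 -0.01866803  0.124     ]
(array([270, 180,   9,   6,  48], dtype=int32), ((274.3562927246094, 182.9199676513672), (6.48004674911499, 9.207378387451172), 93.4133529663086)) [ 0.55898376 -0.01342594  0.124     ]
[ 0.54526141 -0.02831435  0.27453023]
```

View pics/w5c.png

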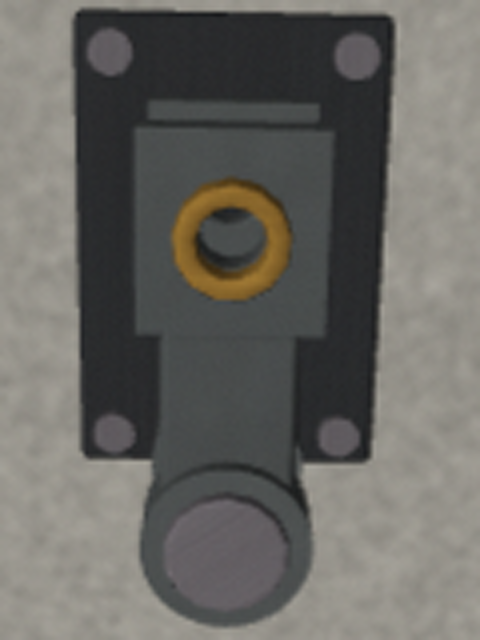

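View pics/sc5.png

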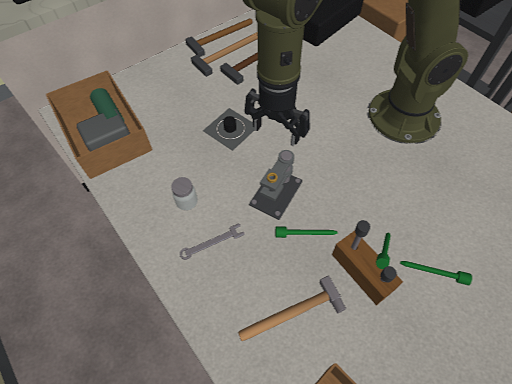

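```bash
python3 - <<'E'
from h import *
import pickle
for i in range(2):
    st=bot.read_state();im=bot.get_image('wrist');b=brass(im);print(st['eef_pos'],b[1][0],at_z(im,b[1][0],.1265,st))
    W=cloud(im,st);m=np.all((W>[.53,-.05,.1225])&(W<[.59,.01,.131]),-1);P=W[m];print((P.max(0)+P.min(0))/2)
pickle.dump((im,st),open('w6.pkl','wb'))
R=rot(st['ee_rot']);print(R.T@(at_z(im,b[1][0],.1265,st)-np.array(st['eef_pos'])))
sc=bot.get_image('scene');save(sc,'sc6.png',(320,200,420,310),6)
si=bot.get_image('side');save(si,'si6.png',(250,190,370,340),4)
E
```

```text
[ 0.54526141 -0.02831435  0.27453023] (254.81597900390625, 158.8230438232422) [ 0.55938029 -0.02076342  0.1265    ]
[ 0.55932439 -0.0214541   0.12606778]
[ 0.54531113 -0.02812066  0.27460938] (255.07302856445312, 158.98805236816406) [ 0.55938533 -0.02083352  0.1265    ]
[ 0.55925871 -0.02125913  0.12635536]
[ 0.14810267  0.01586125 -0.00126262]
```

View pics/sc6.png

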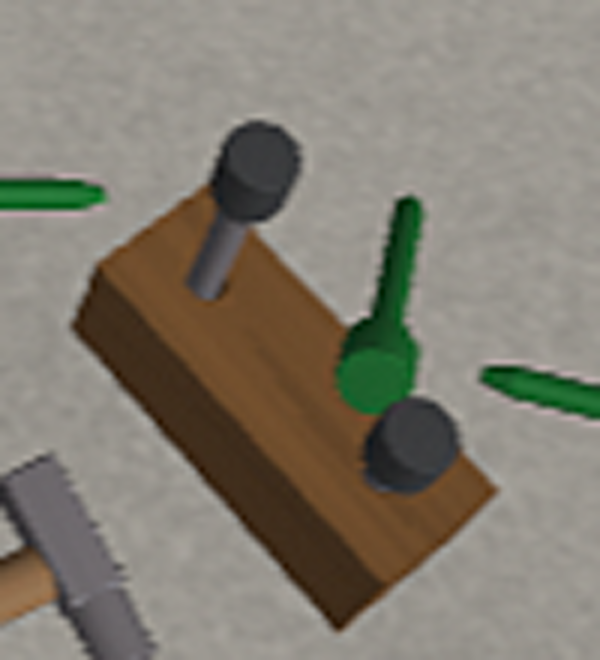

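View pics/si6.png

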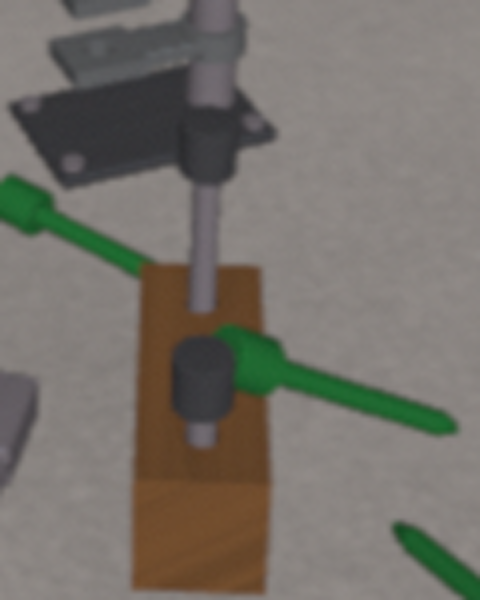

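{"api": "step_arm", "payload": {
  "rows": [0,0.02,-0.0757,0,0,0,0,0.02,-0.0757,0,0,0,0,0.02,-0.0757,0,0,0,0,0.02,-0.0757,0,0,0,0,0.02,-0.0757,0,0,0]
}}

```text
time: 11.05
eef_pos: [0.5172, 0.1681, 0.2749]
ee_rot: [0.59, 0.391, 0.589, -0.39]
contact_force: [-0.3, -0.2, 0.5]
finger_gap: 0.0857
```

{"api": "step_arm", "payload": {
  "rows": [0,0.01,-0.0757,0,0,0,0,0.005,-0.0757,0,0,0,0,0,0,0,0,0,0,0,0,0,0,0,0,0,0,0,0,0]
}}

```text
time: 11.55
eef_pos: [0.4955, 0.2381, 0.2747]
ee_rot: [0.59, 0.391, 0.589, -0.391]
contact_force: [-0.5, -0.5, -0.9]
finger_gap: 0.085
```

```bash
python3 - <<'E'
from h import *
import pickle
st=bot.read_state();im=bot.get_image('wrist');save(im,'w7.png');pickle.dump((im,st),open('w7.pkl','wb'))
W=cloud(im,st);px=im['pixels'].astype(int)
m=np.all((W>[.47,.2,.174])&(W<[.55,.28,.186]),-1);P=W[m];print(len(P),P.mean(0),(P.max(0)+P.min(0))/2,P.max(0)-P.min(0))
plan([.508,.243,.162],-67)
for r in bot.pinpoint('guide_rod_head',im): print(r['centre'],r['confidence'],at_z(im,r['centre'],.165,st))
E
```

```text
1165 [0.50698666 0.236698   0.18024785] [0.50616242 0.23636283 0.17872865] [0.02913099 0.02935459 0.00900204]
t 11.60 p [0.4956 0.2379 0.2747] F [ 0.4 -1.1 -0.2] gap 0.0853 zdir -67.1 tilt 0.05
world d mm [  12.4    5.1 -112.7] tool d mm [112.7  13.5  -0. ] units [ 0.2253  0.0269 -0.    ] rotdeg [-0.14  0.05  0.01] units [-0.0016  0.0006  0.0002] minrows 2.5
[54.8, 200.3] 0.87 [0.42170315 0.3868475  0.165     ]
[190.2, 142.9] 0.68 [0.51008248 0.29977212 0.165     ]
[410.4, 121.2] 0.66 [0.59082784 0.15126832 0.165     ]
[260.5, 174.9] 0.6 [0.5075847  0.23944162 0.165     ]
```

View pics/w7.png

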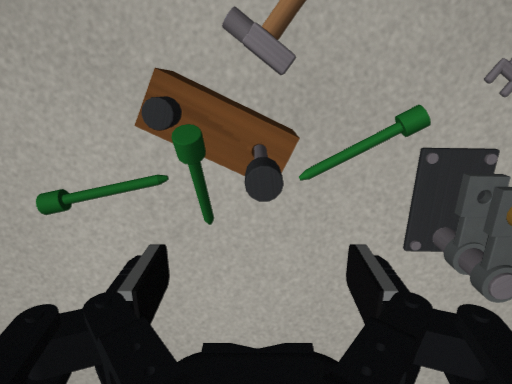

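{"api": "step_arm", "payload": {
  "rows": [0.03,0.012,0.004,0,0,0,0.06,0.01,0.003,0,0,0,0.04,0,0,0,0,0,0.02,0,0,0,0,0,0,0,0,0,0,0]
}}

```text
time: 12.15
eef_pos: [0.506, 0.2396, 0.1979]
ee_rot: [0.589, 0.39, 0.59, -0.391]
contact_force: [-0.4, 0.2, 0.1]
finger_gap: 0.0853
```

```bash
python3 - <<'E'
from h import *
import pickle
st=bot.read_state();im=bot.get_image('wrist');save(im,'w8.png');pickle.dump((im,st),open('w8.pkl','wb'))
W=cloud(im,st)
m=np.all((W>[.47,.2,.174])&(W<[.55,.28,.186]),-1);P=W[m];c=(P.max(0)+P.min(0))/2;print(len(P),P.mean(0),c,P.max(0)-P.min(0))
plan([c[0],c[1],.162],-67)
E
```

```text
2304 [0.50772665 0.23697673 0.18008083] [0.50621497 0.23617372 0.17842639] [0.02939222 0.02979724 0.00884983]
t 12.20 p [0.5064 0.2402 0.1992] F [ 0.1  0.4 -0.7] gap 0.0852 zdir -67.0 tilt 0.07
world d mm [ -0.2  -4.  -37.2] tool d mm [37.2 -1.7  3.7] units [ 0.0745 -0.0034  0.0073] rotdeg [-0.02 -0.01  0.07] units [-0.0003 -0.0001  0.0008] minrows 0.8
```

View pics/w8.png

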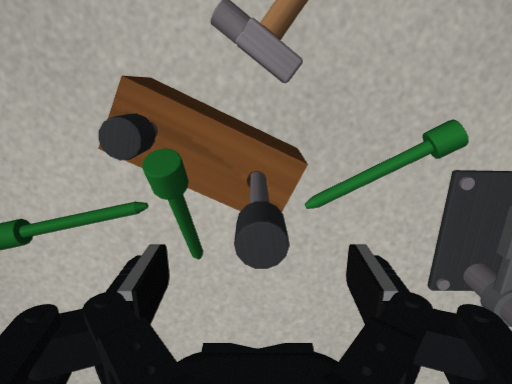

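{"api": "step_arm", "payload": {
  "rows": [0.02,0,0.005,0,0,0,0.03,0,0,0,0,0,0.022,0,0,0,0,0,0,0,0,0,0,0,0,0,0,0,0,0]
}}

```text
time: 12.7
eef_pos: [0.5074, 0.2384, 0.164]
ee_rot: [0.59, 0.39, 0.59, -0.39]
contact_force: [-0.6, -0.3, -0.2]
finger_gap: 0.0854
```

```bash
python3 - <<'E'
from h import *
im=bot.get_image('wrist');save(im,'w9.png')
im=bot.get_image('side');save(im,'s9.png',(240,160,380,310),4)
plan([.507,.2365,.162],-67)
E
```

```text
t 12.80 p [0.5076 0.2386 0.1645] F [0.6 0.4 1. ] gap 0.0851 zdir -67.0 tilt 0.07
world d mm [-0.6 -2.1 -2.5] tool d mm [ 2.5 -1.4  1.7] units [ 0.0049 -0.0028  0.0034] rotdeg [ 0.   -0.01 -0.07] units [ 0.     -0.0001 -0.0007] minrows 0.1
```

View pics/w9.png

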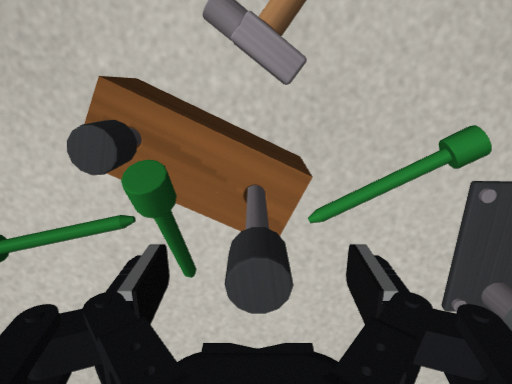

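View pics/s9.png

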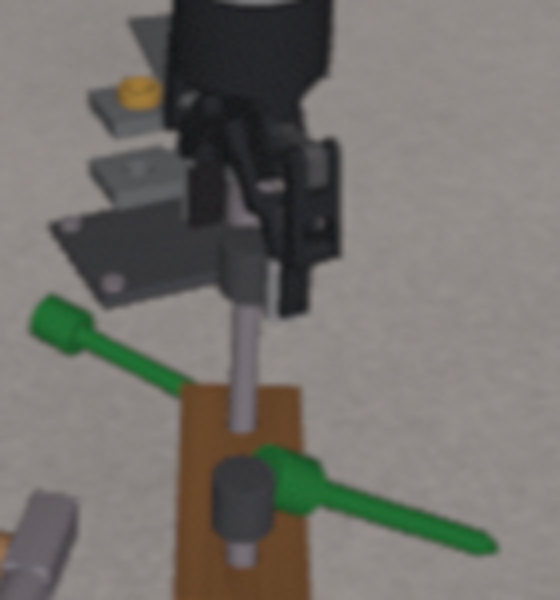

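{"api": "step_arm", "payload": {
  "rows": [0.004,-0.001,0.002,0,0,0,0,0,0,0,0,0,0,0,0,0,0,0,0,0,0,0,0,0,0,0,0,0,0,0],
  "jaw": -1,
  "grip_force": 80
}}

```text
time: 13.3
eef_pos: [0.5073, 0.2377, 0.1622]
ee_rot: [0.59, 0.391, 0.59, -0.39]
contact_force: [-0.9, 1.1, 3.3]
finger_gap: 0.0279
```

{"api": "step_arm", "payload": {
  "rows": [0,0,0,0,0,0,0,0,0,0,0,0,-0.02,0,0,0,0,0,-0.04,0,0,0,0,0,0,0,0,0,0,0]
}}

```text
time: 13.8
eef_pos: [0.508, 0.2376, 0.1938]
ee_rot: [0.59, 0.391, 0.589, -0.389]
contact_force: [-0.3, 0.5, -1.3]
finger_gap: 0.0282
```

{"api": "step_arm", "payload": {
  "rows": [-0.04,0,0,0,0,0,-0.06,0,0,0,0,0,-0.07,0,0,0,0,0,-0.07,0,0,0,0,0,0,0,0,0,0,0]
}}

```text
time: 14.3
eef_pos: [0.5086, 0.2378, 0.3157]
ee_rot: [0.591, 0.392, 0.588, -0.389]
contact_force: [0.6, 0.2, -3.2]
finger_gap: 0.0281
```

```bash
python3 - <<'E'
from h import *
im=bot.get_image('wrist');save(im,'w10.png')
im=bot.get_image('side');save(im,'s10.png',(220,100,380,310),3)
plan([.5594,-.021,.31],-67)
E
```

```text
t 14.40 p [0.5072 0.2365 0.3113] F [ 0.  -0.1 -1.6] gap 0.0283 zdir -67.0 tilt 0.05
world d mm [  52.2 -257.5   -1.3] tool d mm [  1.6 -52.4 257.5] units [ 0.0031 -0.1048  0.5149] rotdeg [-0.04  0.05  0.01] units [-0.0004  0.0006  0.0001] minrows 5.8
```

View pics/w10.png

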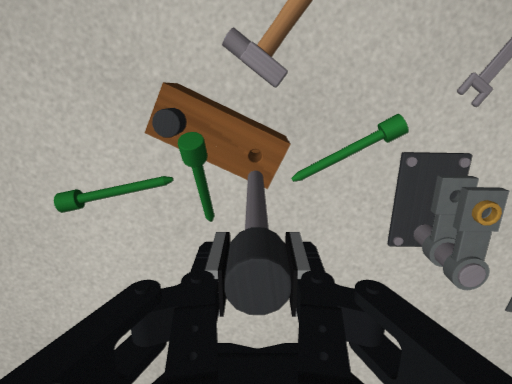

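View pics/s10.png

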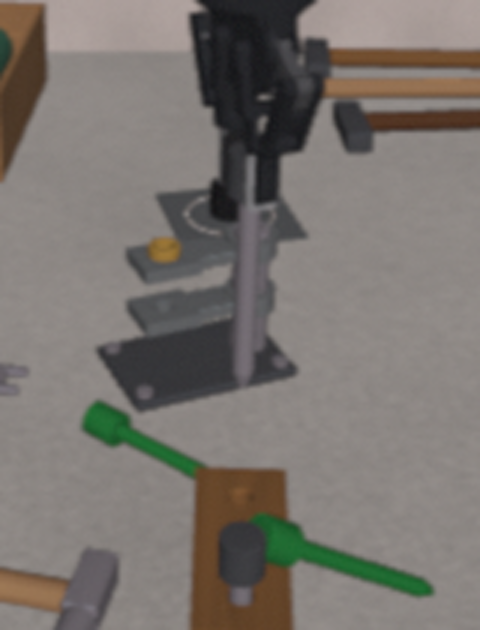

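```bash
python3 - <<'E'
from h import *
import pickle
st=bot.read_state();im=bot.get_image('wrist');pickle.dump((im,st),open('w11.pkl','wb'))
T=np.array(im['T_tool_cam']);K=im['mtx']
def pt(p):
    c=T[:3,:3].T@(np.array(p)-T[:3,3]);q=K@c;return q[:2]/q[2]
for p in [(.152,0,0),(.152,.003,0),(.152,0,.003),(.012,0,0),(-.018,0,0)]: print(p,pt(p))
z=im['z_map'];v,u=np.mgrid[0:384,0:512]
P=np.stack([(u-K[0,2])/K[0,0]*z,(v-K[1,2])/K[1,1]*z,z],-1)@T[:3,:3].T+T[:3,3]
# shaft points
for a in np.arange(-.03,.17,.01):
    m=(abs(P[...,2])<.02)&(abs(P[...,1])<.025)&(P[...,0]>a)&(P[...,0]<a+.01)&(z>0)
    if m.sum()>5: Q=P[m];print('%.3f'%a,m.sum(),np.round(Q.min(0)*1e3,1),np.round(Q.max(0)*1e3,1))
save(im,'w11.png',(200,140,320,330),3)
E
```

```text
(0.152, 0, 0) [256.47514274 174.51165135]
(0.152, 0.003, 0) [256.47347776 171.4388402 ]
(0.152, 0, 0.003) [259.65675056 174.51320796]
(0.012, 0, 0) [255.58065112 249.03317046]
(-0.018, 0, 0) [255.15134498 284.79934725]
-0.030 1025 [-30.  -11.4 -19.9] [-20.   13.3  20. ]
-0.020 4164 [-20.  -15.8 -19.7] [-10.   14.2  20. ]
-0.010 1007 [-10.    2.  -19.7] [-0.  13.9 20. ]
0.000 777 [  0.    2.5 -19.7] [ 9.9 14.2 20. ]
0.010 23 [ 10.2   2.2 -13.2] [13.8 13.3 15.1]
0.020 47 [25.   3.7 -4.9] [30.   6.3  4.6]
0.030 166 [30.  -0.1 -6.5] [40.   6.5  7.3]
0.040 143 [40.  -0.3 -6.7] [49.9  6.5  7. ]
0.050 126 [50.1  0.5 -6.6] [59.9  6.7  7. ]
0.060 111 [60.   0.9 -6.9] [69.9  6.8  6.8]
0.070 94 [70.1 -0.1 -7.2] [79.9  7.   6.4]
0.080 83 [80.   0.3 -6.8] [90.   7.2  6.6]
0.090 74 [90.1  1.9 -7.2] [100.    7.2   6. ]
0.100 65 [100.1   1.4  -7.5] [109.7   7.4   6.2]
0.110 60 [110.1   1.   -7.7] [119.9   7.3   5.6]
0.120 53 [120.    2.3  -7.3] [129.9   7.7   5.8]
0.130 44 [130.2   1.3  -7.6] [139.    7.7   5.9]
```

View pics/w11.png

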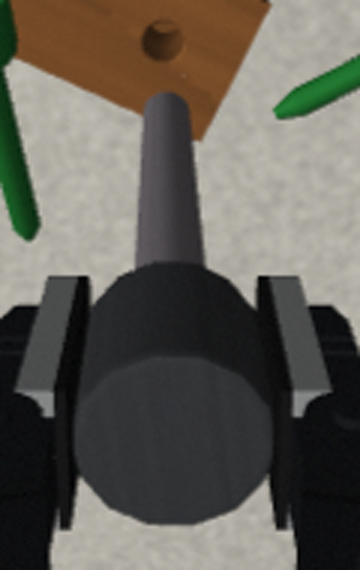

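{"api": "step_arm", "payload": {
  "rows": [0,-0.015,0.06,0,0,0,0,-0.015,0.07,0,0,0,0,-0.015,0.07,0,0,0,0,-0.015,0.07,0,0,0,0,-0.015,0.07,0,0,0]
}}

```text
time: 14.95
eef_pos: [0.5384, 0.064, 0.3096]
ee_rot: [0.589, 0.389, 0.591, -0.391]
contact_force: [0.8, 0.2, -1.7]
finger_gap: 0.028
```

{"api": "step_arm", "payload": {
  "rows": [0,-0.015,0.07,0,0,0,0,-0.01,0.07,0,0,0,0,-0.006,0.035,0,0,0,0,0,0,0,0,0,0,0,0,0,0,0]
}}

```text
time: 15.45
eef_pos: [0.5583, -0.0208, 0.31]
ee_rot: [0.588, 0.39, 0.591, -0.391]
contact_force: [-0.6, 0.0, -2.5]
finger_gap: 0.0278
```

```bash
cat > m.py <<'E'
from h import *
import sys
st=bot.read_state();im=bot.get_image('wrist');tag=sys.argv[1]
plan([.559,-.022,.31],-67,st)
b=brass(im);print('brass',b)
R=rot(st['ee_rot']);X=at_z(im,b[1][0],.1265,st);print(X,'tool mm',R.T@(X-np.array(st['eef_pos']))*1e3)
T=np.array(im['T_tool_cam']);K=im['mtx'];z=im['z_map'];v,u=np.mgrid[0:384,0:512]
P=np.stack([(u-K[0,2])/K[0,0]*z,(v-K[1,2])/K[1,1]*z,z],-1)@T[:3,:3].T+T[:3,3]
for a in np.arange(.03,.17,.02):
    m=(abs(P[...,2])<.009)&(P[...,1]>0)&(P[...,1]<.025)&(P[...,0]>a)&(P[...,0]<a+.02)&(z>0)
    if m.sum()>5: Q=P[m];print('%.3f'%a,m.sum(),np.round(Q[:,1].max()*1e3-7,1),np.round((Q[:,2].max()+Q[:,2].min())*5e2,2))
save(im,'w%s.png'%tag,(190,120,330,300),3.3)
im=bot.get_image('side');save(im,'s%s.png'%tag,(220,100,340,250),4)
E
python3 m.py 12
```

```text
t 15.45 p [ 0.5583 -0.0208  0.31  ] F [-0.6  0.  -2.5] gap 0.0278 zdir -67.0 tilt 0.19
world d mm [ 0.7 -1.2 -0. ] tool d mm [0.  0.2 1.4] units [0.     0.0004 0.0028] rotdeg [-0.05 -0.1   0.16] units [-0.0005 -0.0011  0.0018] minrows 0.0
brass (array([245, 152,  26,  24, 259], dtype=int32), ((257.4748840332031, 164.2935028076172), (24.59470558166504, 25.599750518798828), 121.91334533691406))
[ 0.55995025 -0.02072549  0.1265    ] tool mm [183.50259152   2.0731455    0.93427253]
0.030 310 -0.3 0.32
0.050 226 -0.1 0.03
0.070 180 0.1 -0.33
0.090 140 0.4 -0.62
0.110 111 0.6 -0.96
0.130 44 0.5 -0.86
0.170 139 7.8 -0.09
```

View pics/w12.png

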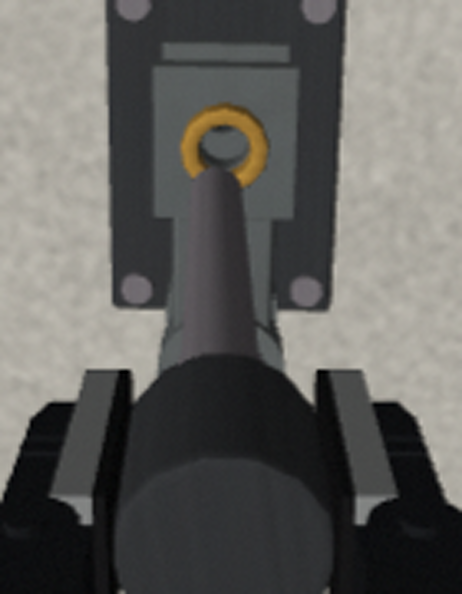

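View pics/s12.png

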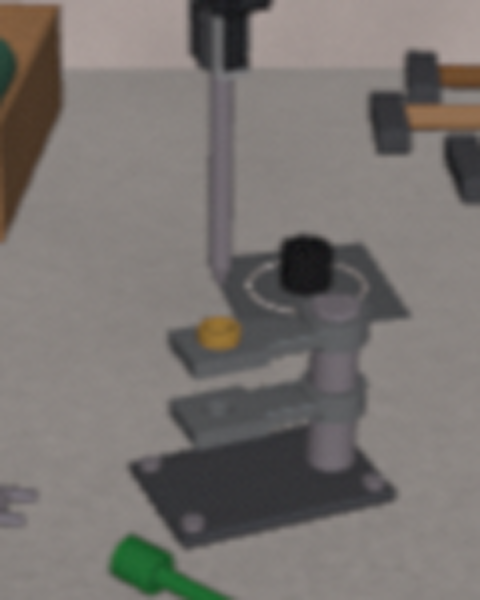

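{"api": "step_arm", "payload": {
  "rows": [0,0.001,0.0045,0,0,0,0.02,0,0,0,0,0,0.02,0,0,0,0,0,0.008,0,0,0,0,0,0,0,0,0,0,0]
}}

```text
time: 16.05
eef_pos: [0.5599, -0.0224, 0.2866]
ee_rot: [0.589, 0.39, 0.59, -0.391]
contact_force: [0.4, 0.6, -3.3]
finger_gap: 0.028
```

```bash
python3 m.py 13
```

```text
t 16.05 p [ 0.5599 -0.0224  0.2866] F [ 0.4  0.6 -3.3] gap 0.0280 zdir -67.0 tilt 0.12
world d mm [-0.9  0.4 23.4] tool d mm [-23.4  -0.7  -0.8] units [-0.0467 -0.0013 -0.0015] rotdeg [ 0.01 -0.05  0.11] units [ 0.0002 -0.0006  0.0012] minrows 0.5
brass (array([242, 157,  27,  26, 274], dtype=int32), ((254.96615600585938, 171.5051727294922), (27.080373764038086, 28.26422882080078), 173.5289306640625))
[ 0.55960252 -0.02077821  0.1265    ] tool mm [160.13258096   0.71010198  -1.48583607]
0.030 306 -0.4 0.32
0.050 236 -0.2 0.01
0.070 176 0.2 -0.29
0.090 139 0.5 -0.63
0.110 115 0.7 -0.97
0.130 45 0.6 -0.88
0.150 365 18.0 -0.01
0.170 49 18.0 -0.01
```

View pics/w13.png

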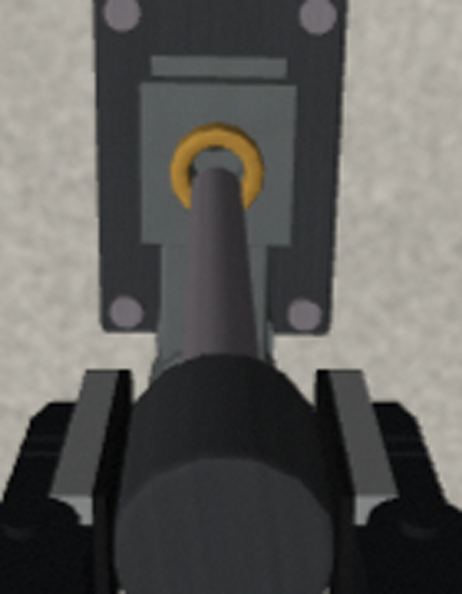

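View pics/s13.png

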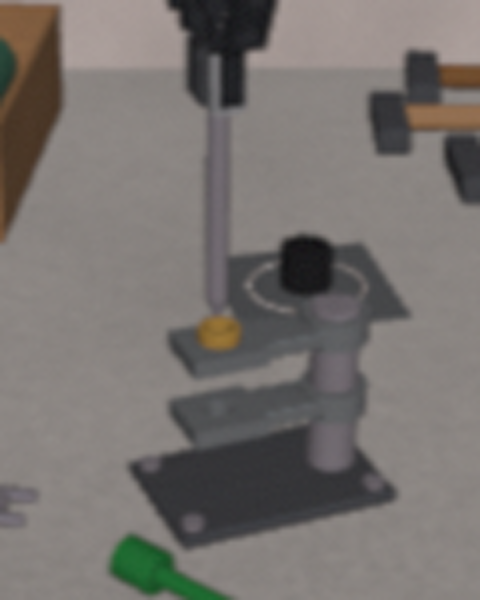

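{"api": "step_arm", "payload": {
  "rows": [0.008,0,0,0,0,0,0.008,0,0,0,0,0,0.008,0,0,0,0,0,0.006,0,0,0,0,0,0,0,0,0,0,0]
}}

```text
time: 16.65
eef_pos: [0.5601, -0.0225, 0.2722]
ee_rot: [0.589, 0.39, 0.59, -0.39]
contact_force: [-1.0, -0.5, -2.5]
finger_gap: 0.028
```

```bash
python3 m.py 14
```

```text
t 16.65 p [ 0.5601 -0.0225  0.2722] F [-1.  -0.5 -2.5] gap 0.0280 zdir -67.0 tilt 0.05
world d mm [-1.1  0.5 37.8] tool d mm [-37.8  -0.9  -1. ] units [-0.0755 -0.0017 -0.0019] rotdeg [-0.01 -0.02  0.05] units [-0.0001 -0.0003  0.0005] minrows 0.8
brass (array([241, 161,  29,  27, 301], dtype=int32), ((254.6458740234375, 175.76303100585938), (28.267498016357422, 29.363710403442383), 157.28109741210938))
[ 0.55987862 -0.02077012  0.1265    ] tool mm [145.73365532   0.57565258  -1.66784743]
0.030 310 -0.0 0.24
0.050 229 0.0 0.04
0.070 185 0.1 -0.28
0.090 139 0.3 -0.62
0.110 109 0.6 -1.01
0.130 207 6.5 0.03
0.150 332 17.7 -0.01
```

View pics/w14.png

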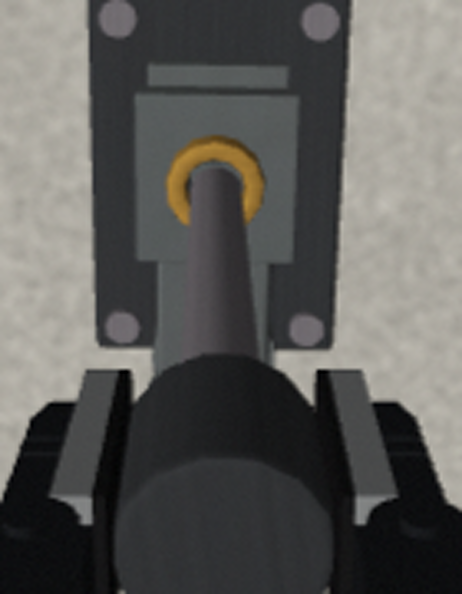

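View pics/s14.png

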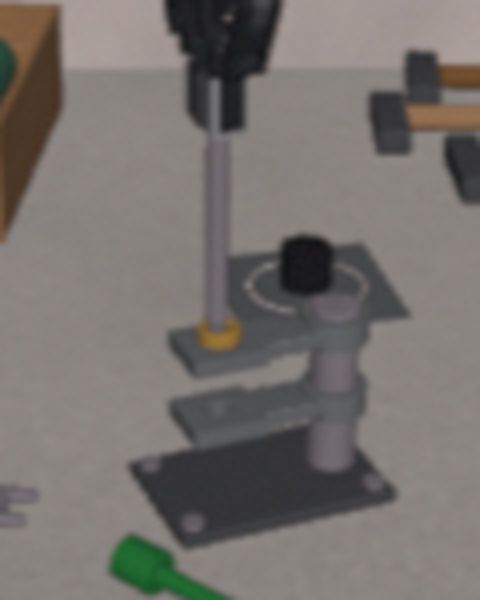

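{"api": "step_arm", "payload": {
  "rows": [0.006,-0.0005,-0.0004,0,0,0,0.006,0,0,0,0,0,0.006,0,0,0,0,0,0.006,0,0,0,0,0,0,0,0,0,0,0]
}}

```text
time: 17.25
eef_pos: [0.5598, -0.0224, 0.2602]
ee_rot: [0.589, 0.39, 0.59, -0.39]
contact_force: [0.9, 0.0, -2.0]
finger_gap: 0.028
```

{"api": "step_arm", "payload": {
  "rows": [0.01,0,0,0,0,0,0.01,0,0,0,0,0,0.01,0,0,0,0,0,0.01,0,0,0,0,0,0,0,0,0,0,0]
}}

```text
time: 17.75
eef_pos: [0.5597, -0.0224, 0.2399]
ee_rot: [0.589, 0.39, 0.59, -0.391]
contact_force: [1.4, 1.1, -2.5]
finger_gap: 0.0277
```

{"api": "step_arm", "payload": {
  "rows": [0.01,0,0,0,0,0,0.01,0,0,0,0,0,0.008,0,0,0,0,0,0,0,0,0,0,0,0,0,0,0,0,0]
}}

```text
time: 18.25
eef_pos: [0.5601, -0.0223, 0.2267]
ee_rot: [0.59, 0.39, 0.59, -0.39]
contact_force: [0.4, 0.5, -2.2]
finger_gap: 0.028
```

```bash
python3 m.py 15
```

```text
t 18.25 p [ 0.5601 -0.0223  0.2267] F [ 0.4  0.5 -2.2] gap 0.0280 zdir -67.0 tilt 0.01
world d mm [-1.1  0.3 83.3] tool d mm [-83.3  -0.9  -0.8] units [-0.1666 -0.0018 -0.0015] rotdeg [ 0.   -0.01  0.01] units [ 0.     -0.0001  0.0001] minrows 1.9
brass (array([238, 175,  34,  31, 418], dtype=int32), ((254.16424560546875, 192.00408935546875), (32.51134490966797, 34.508296966552734), 135.131103515625))
[ 0.5598694  -0.02063208  0.1265    ] tool mm [100.2034239    0.45794285  -1.64041581]
0.030 304 -0.3 0.3
0.050 235 -0.1 0.04
0.070 177 0.2 -0.32
0.090 673 17.3 -0.2
0.110 96 17.6 -0.1
0.150 212 17.6 0.0
```

View pics/s15.png

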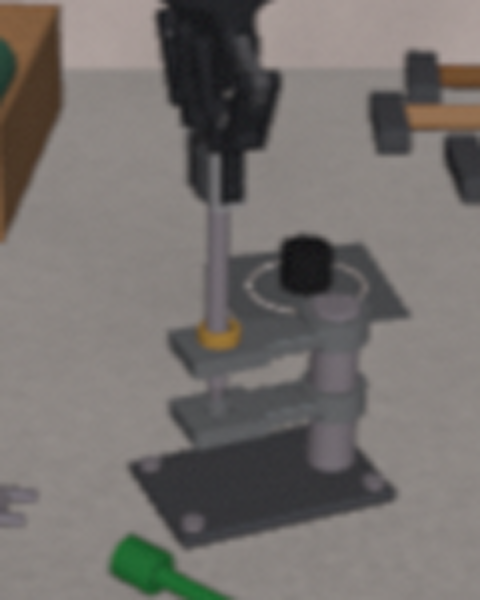

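View pics/w15.png

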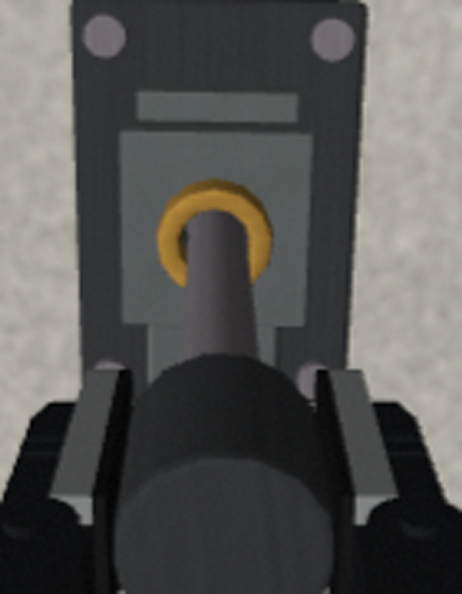

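{"api": "step_arm", "payload": {
  "rows": [0,0,-0.001,0,-0.002,0,0,0,-0.001,0,-0.002,0,0,0,-0.001,0,-0.002,0,0,0,-0.001,0,-0.0016,0,0,0,0,0,0,0]
}}

```text
time: 18.85
eef_pos: [0.5593, -0.0203, 0.2269]
ee_rot: [0.593, 0.388, 0.586, -0.393]
contact_force: [0.8, 0.6, -2.9]
finger_gap: 0.0283
```

```bash
python3 m.py 16
```

```text
t 18.85 p [ 0.5593 -0.0203  0.2269] F [ 0.8  0.6 -2.9] gap 0.0283 zdir -67.0 tilt 0.69
world d mm [-0.3 -1.7 83.1] tool d mm [-83.1  -0.9   2.5] units [-0.1662 -0.0018  0.005 ] rotdeg [ 0.02  0.69 -0.01] units [ 0.0002  0.0077 -0.0001] minrows 1.8
brass (array([239, 175,  34,  31, 423], dtype=int32), ((255.29640197753906, 192.0466766357422), (32.668697357177734, 34.542720794677734), 134.20388793945312))
[ 0.5597975  -0.02054782  0.1265    ] tool mm [100.35124702   0.37670494  -0.74759817]
0.030 308 -0.4 0.25
0.050 237 -0.1 0.05
0.070 176 0.2 -0.31
0.090 650 17.4 -0.19
0.110 115 17.6 -0.11
0.150 210 17.6 0.01
```

View pics/w16.png

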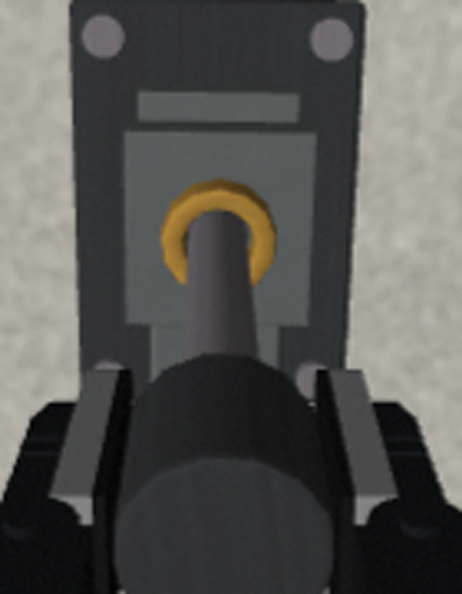

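{"api": "step_arm", "payload": {
  "rows": [0.006,0,-0.0001,0,0,0,0.006,0,-0.0001,0,0,0,0.006,0,-0.0001,0,0,0,0.006,0,0,0,0,0,0,0,0,0,0,0]
}}

```text
time: 19.45
eef_pos: [0.559, -0.0206, 0.2142]
ee_rot: [0.593, 0.388, 0.586, -0.393]
contact_force: [0.3, 0.2, -2.8]
finger_gap: 0.0282
```

{"api": "step_arm", "payload": {
  "rows": [0.005,0,-0.0001,0,0,0,0.005,0,-0.0001,0,0,0,0.005,0,0,0,0,0,0.005,0,0,0,0,0,0,0,0,0,0,0]
}}

```text
time: 19.95
eef_pos: [0.5591, -0.0206, 0.2044]
ee_rot: [0.593, 0.388, 0.586, -0.393]
contact_force: [-0.8, 0.2, -2.3]
finger_gap: 0.0279
```

```bash
python3 m.py 17
```

```text
t 19.95 p [ 0.5591 -0.0206  0.2044] F [-0.8  0.2 -2.3] gap 0.0279 zdir -67.0 tilt 0.67
world d mm [-1.000e-01 -1.400e+00  1.056e+02] tool d mm [-105.6   -0.7    2.5] units [-0.2112 -0.0014  0.005 ] rotdeg [-0.    0.67  0.04] units [-0.      0.0074  0.0004] minrows 2.3
brass (array([237, 183,  38,  34, 517], dtype=int32), ((255.2412872314453, 201.7080535888672), (36.00997543334961, 38.11106872558594), 132.99253845214844))
[ 0.55994625 -0.02050775  0.1265    ] tool mm [77.86050836  0.85373152 -0.63131474]
0.030 310 -0.2 0.29
0.050 233 -0.2 0.04
0.070 859 17.9 -0.14
0.090 73 17.9 -0.07
0.130 259 18.0 0.07
```

View pics/w17.png

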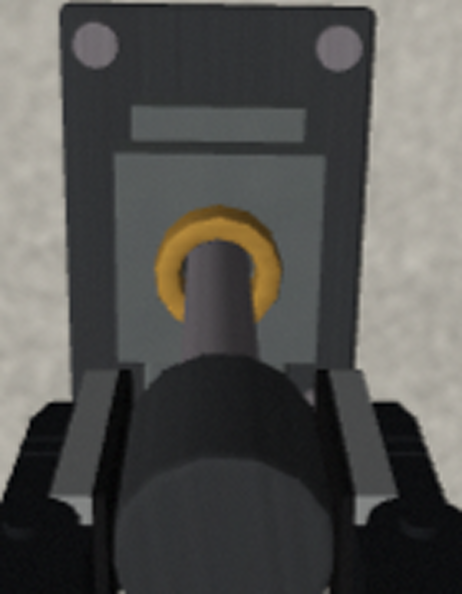

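View pics/s17.png

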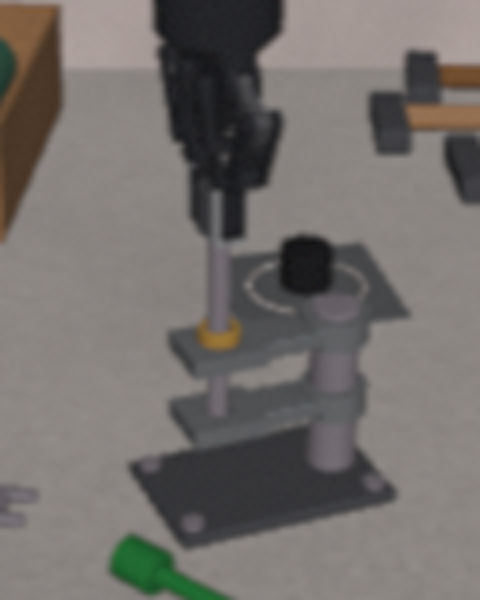

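{"api": "step_arm", "payload": {
  "rows": [0.005,0.0002,-0.0003,0,0,0,0.005,0.0002,-0.0002,0,0,0,0.005,0,0,0,0,0,0.005,0,0,0,0,0,0,0,0,0,0,0]
}}

```text
time: 20.55
eef_pos: [0.5593, -0.0204, 0.1943]
ee_rot: [0.593, 0.388, 0.586, -0.393]
contact_force: [0.6, 0.2, -2.3]
finger_gap: 0.0284
```

{"api": "step_arm", "payload": {
  "rows": [0.005,0,-0.0001,0,0,0,0.005,0,-0.0001,0,0,0,0.005,0,0,0,0,0,0.004,0,0,0,0,0,0,0,0,0,0,0]
}}

```text
time: 21.05
eef_pos: [0.5594, -0.0203, 0.1849]
ee_rot: [0.593, 0.388, 0.586, -0.393]
contact_force: [-0.6, -0.1, -2.5]
finger_gap: 0.0283
```

```bash
python3 m.py 18; python3 - <<'E'
from h import *
im=bot.get_image('side');W=cloud(im)
save(im,'s18c.png',(245,170,315,235),9)
print(proj(im,[.5594,-.0208,.030]),proj(im,[.5594,-.0208,.055]))
for z in (.02,.03,.04): print(z, proj(im,[.5594,-.0208,z]))
# vertical profile of depth below lower arm
for v in range(205,232):
    u=274+0; print(v,np.round(W[v,u-1:u+3,2],3),np.round(W[v,u-1:u+3,1],3)) if v>206 else None
sc=bot.get_image('scene');save(sc,'sc18.png',(180,90,330,230),5)
E
```

```text
t 21.05 p [ 0.5594 -0.0203  0.1849] F [-0.6 -0.1 -2.5] gap 0.0283 zdir -67.0 tilt 0.67
world d mm [ -0.4  -1.7 125.1] tool d mm [-125.    -1.     2.8] units [-0.2501 -0.0021  0.0057] rotdeg [-0.    0.67  0.02] units [-0.      0.0074  0.0002] minrows 2.8
brass (array([236, 192,  41,  37, 619], dtype=int32), ((255.61611938476562, 212.58245849609375), (39.521244049072266, 41.63603973388672), 142.0755157470703))
[ 0.56012147 -0.02049914  0.1265    ] tool mm [58.44718305  0.6404195  -0.24899188]
0.030 306 -0.4 0.25
0.050 1033 17.7 -0.02
0.070 97 17.5 0.01
0.110 330 17.6 0.11
0.170 187 18.0 -0.03
[274.18432474 213.59894506] [274.18183424 205.29248248]
0.02 [274.18530741 216.87640838]
0.03 [274.18432474 213.59894506]
0.04 [274.18333438 210.29584915]
207 [0.065 0.065 0.065 0.063] [0.004 0.005 0.003 0.   ]
208 [0.063 0.064 0.063 0.06 ] [0.005 0.007 0.005 0.001]
209 [0.059 0.06  0.058 0.059] [0.004 0.005 0.003 0.004]
210 [0.057 0.057 0.056 0.055] [0.006 0.005 0.004 0.002]
211 [0.053 0.057 0.04  0.041] [ 0.003  0.01  -0.017 -0.016]
212 [0.038 0.037 0.039 0.009] [-0.016 -0.017 -0.014 -0.062]
213
[... 412 characters left out ...]
028]
220 [0.008 0.01  0.01  0.009] [-0.024 -0.021 -0.022 -0.023]
221 [0.009 0.009 0.008 0.01 ] [-0.018 -0.019 -0.02  -0.017]
222 [0.005 0.007 0.008 0.011] [-0.019 -0.016 -0.015 -0.011]
223 [0.01  0.007 0.008 0.009] [-0.007 -0.013 -0.01  -0.009]
224 [0.009 0.01  0.009 0.009] [-0.004 -0.002 -0.004 -0.005]
225 [0.008 0.007 0.011 0.006] [-0.    -0.003  0.003 -0.004]
226 [0.007 0.008 0.008 0.009] [0.003 0.004 0.004 0.006]
227 [0.011 0.006 0.007 0.007] [0.013 0.006 0.006 0.007]
228 [0.011 0.01  0.009 0.011] [0.018 0.015 0.014 0.018]
229 [0.009 0.01  0.01  0.01 ] [0.019 0.02  0.02  0.02 ]
230 [0.009 0.009 0.009 0.007] [0.023 0.024 0.023 0.021]
231 [0.009 0.009 0.008 0.008] [0.028 0.028 0.026 0.027]
```

View pics/s18c.png

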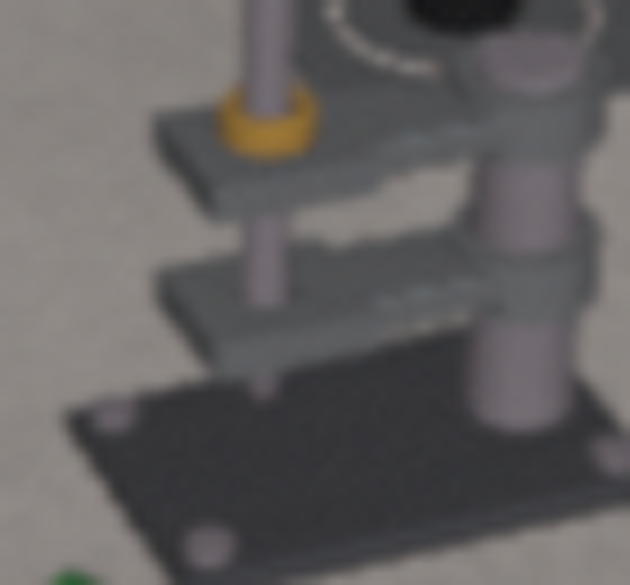

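View pics/sc18.png

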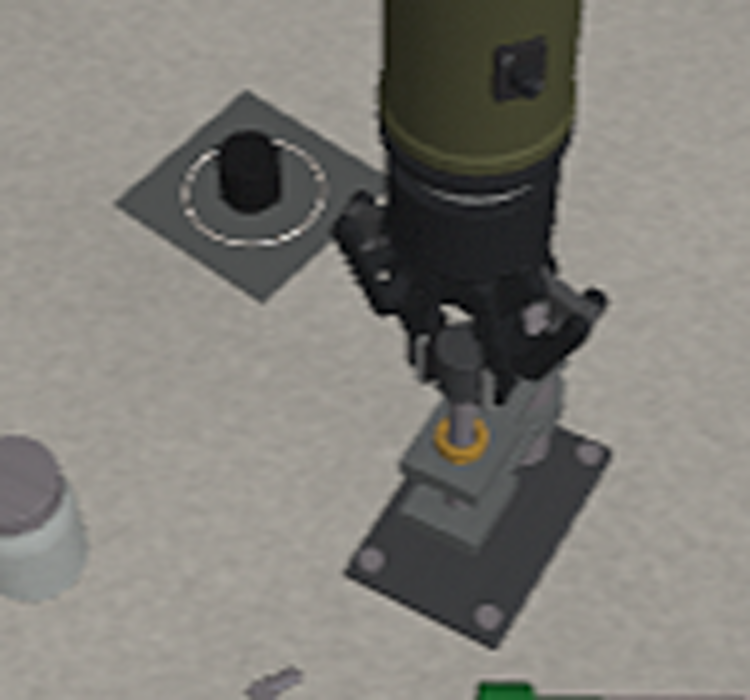

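View pics/w18.png

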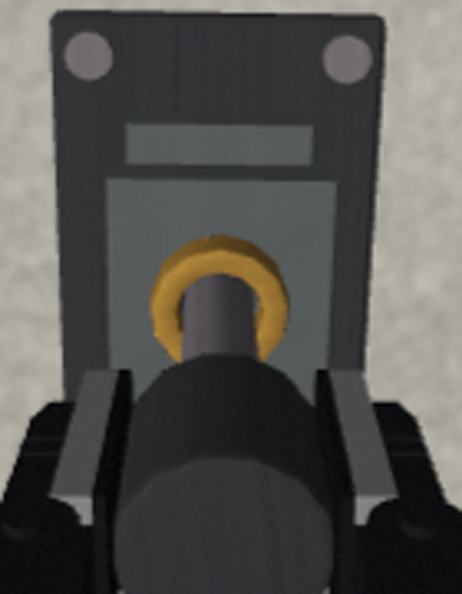

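{"api": "step_arm", "payload": {
  "rows": [0.003,0,0,0,0,0,0.0024,0,0,0,0,0,0,0,0,0,0,0,0,0,0,0,0,0,0,0,0,0,0,0]
}}

```text
time: 21.75
eef_pos: [0.5595, -0.0204, 0.1826]
ee_rot: [0.593, 0.388, 0.586, -0.393]
contact_force: [0.0, -0.1, -2.5]
finger_gap: 0.0283
```

{"api": "step_arm", "payload": {
  "rows": [0,0,0,0,0,0,0,0,0,0,0,0,0,0,0,0,0,0,0,0,0,0,0,0,0,0,0,0,0,0]
}}

```text
time: 22.25
eef_pos: [0.5595, -0.0204, 0.1826]
ee_rot: [0.593, 0.388, 0.586, -0.393]
contact_force: [0.4, 0.0, -1.8]
finger_gap: 0.0283
```

```bash
python3 - <<'E'
from h import *
im=bot.get_image('side');W=cloud(im);save(im,'s19.png',(200,130,360,250),5)
print(np.round(W[209:218,272:277,2],3)); st=bot.read_state();print(st['time'],st['eef_pos'],st['contact_force'],st['torque'],st['finger_gap'])
# head underside/top from scene depth
sc=bot.get_image('scene');S=cloud(sc);m=np.all((S>[.53,-.05,.185])&(S<[.59,.01,.21]),-1)
px=sc['pixels'];v,u=np.where(m);print(len(v),S[m][:,2].max() if len(v) else None, np.percentile(S[m][:,2],90) if len(v) else None)
E
```

```text
[[0.062 0.061 0.06  0.061 0.058]
 [0.057 0.059 0.057 0.058 0.057]
 [0.055 0.055 0.055 0.043 0.043]
 [0.036 0.04  0.039 0.04  0.036]
 [0.009 0.034 0.036 0.038 0.008]
 [0.009 0.034 0.033 0.031 0.008]
 [0.012 0.008 0.008 0.009 0.01 ]
 [0.008 0.008 0.007 0.004 0.008]
 [0.007 0.009 0.009 0.01  0.008]]
22.3 [ 0.55948936 -0.02038769  0.1825958 ] [-1.43406984  0.46266734 -2.79043653] [-0.00590838  0.05759513 -0.01018564] 0.028367112592662013
179 0.20931823271509642 0.2041929509273163
```

View pics/s19.png

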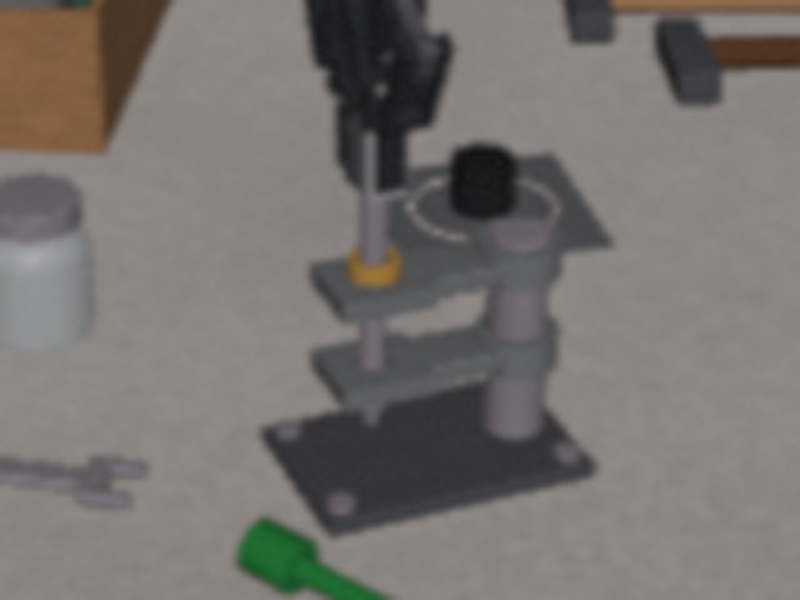

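```bash
python3 -c "
from bench import bot
print(bot.finish_job())"
```

```text
the job is handed in; nothing more can be done
None
```

I lifted the dust cap off the upper bushing and set it open end down inside the ring, then let go. Next I took the guide rod from the wooden block and threaded it down through the upper and then the lower bushing. I handed the job in at about 22 s with the rod still gripped.

**Last checks:**
- **Rod depth:** The grasp height puts the tip about 30 mm above the table. That leaves about 25 mm of rod below the lower bushing and about 20 mm of clearance above the base plate. The side camera agrees to within about 2–3 mm.
- **Forces:** I felt no contact while threading. The force reading stayed near the rod's own weight.
- **Cap:** The side view shows it standing inside the ring.

**Disagreements and oddities:**
- **Rod tilt:** The rod hung about 0.7–0.9° out of line in the grip. I corrected this mid-insertion by tilting the tool 0.7°, which centred the rod in the collar.
- **Camera differences:** The cameras differed by up to about 7 mm in y on the same point. I used the wrist camera's view of rod and bushing together to line them up.
- **Green look-alike rods:** All three had toppled by the time I looked again. The arm had not been near them. One now leans on the wooden block beside the short pin.
- **Other items:** I never touched the short pin, hammer, jar or spanner. I did not check their positions again at the end.

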